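Hang the freshly oiled paddle to dry with an S-hook

ROBOT

A 7-joint arm with a two-finger parallel gripper is mounted at the origin on a cart in front of the work surface, level with it; the furniture and walls round the work are solid. World frame = base frame: x ahead of the robot, y to its left, z up, the work surface at z = 0. Lengths are in mm, angles in rad, forces in N, time in s.
With the tool pointing down it reaches from about 400 to 875 mm from the base axis. Payload 4.4 kg.
Tool frame: the origin (TCP) lies midway between the tips of the shut fingers; the grasp point (between the pads) lies 19 mm behind it (grip_depth is the distance from the TCP to the grasp point, in mm); z points along the fingers, y is the line along which they close (so a half turn about z gives the same grasp; the last joint's range is limited). The gripper opens to 85 mm and grips with 20 to 120 N. Pads are 22 mm wide; open, the fingers measure 114 mm over their backs; the gripper's body (76 mm by 85 mm) begins 54 mm behind the grasp point. The pads swing forward as they close: fully open they stand 13 mm farther back than shut.
Start: joints at [-0.066, 0.628, 0.038, 1.517, -0.027, 0.996, -0.02], TCP at [650.014, 0.027, 231.313] pointing down, gripper open.
Joint ranges: [-3.06, 3.06], [-0.37, 2.12], [-1.25, 1.32], [0.18, 2.47], [-1.1, 4.24], [0.23, 1.98], [-2.94, 2.94]. Speed limits (rad/s): [2.57, 2.57, 3.14, 3.14, 3.14, 3.14, 3.14].

INTERFACE

Orientations are given as [roll, pitch, yaw] about the fixed x, y, z axes, in that order (R = Rz(yaw) Ry(pitch) Rx(roll)).
In Python, from workcell import * gives the robot as it stands. The module is installed in compiled form; this text tells all that it offers.
- The arm moves only by the tool move_arm, never from a script. Its argument "rows" is a list of rows, each a list of 5 numbers: the gripper command: -1 is shut, 1 is fully open, values between are in proportion, then the shift along the tool's x, y, z in mm, then the turn about the tool's z in degrees. A call has 1 to 8 rows; each row is the pose to reach, as a shift and turn from the pose commanded when the call began, along the tool's axes at that moment; what a row does not reach only later rows make up. A row lasts 1/12 s, in which the tool goes at most 41.7 mm and 7.16 degrees, less where a joint would pass 70% of its speed; a pose out of reach is approached as far as the arm can. A call with a gripper value outside its range is refused whole. The fingers move at their own pace and stop on an object; the grip force is fixed at half the most. Time passes only in rows, so rows that repeat a pose let the fingers close. It gives the time, the measured TCP pose, the force, the opening and the grip force at its end, in the units of the state.
- read_state(): the state, without advancing time (a new reading comes with each control period).
- capture(name): name is "scene" or "side" or "wrist"; returns a dict with "image" (384x512x3 uint8, blue, green, red), "fx", "fy", "cx", "cy" (pixels), "rvec" (rotation vector, rad) and "tvec" (3), from world to camera coordinates, as OpenCV has them; the wrist camera has in their place "hand_eye" (4x4, takes a point from camera to tool coordinates, whose origin is the TCP and whose axes are the flange's). Camera axes: x right, y down, z forward; pixel columns grow to the right and rows downward; lengths in mm; the calibration is good to about 2 mm. A picture is of the moment at which its call begins: read the wrist's pose just before it. There is no depth.
- sign_off(): hands the job in; it is judged then, once.
The state is a dict: "clock": time; "joints": joint angles; "qvel": joint speeds; "joint_efforts": joint torques, N m; "eef_pos": TCP position; "ee_rot": TCP orientation; "wrist_force": force on the tool from outside, world axes, zero at the start; "wrist_torque": the same for the moment, N m; "opening": finger opening in mm; "finger_force": force on a finger pad.
Only numpy, scipy, OpenCV 4.12 (cv2) and the standard library are available. Lean on these libraries where they do the work, as an engineer would, in place of code of your own. Each camera call takes 0.05 s, during which the arm holds its last target. There are 200 camera calls.

TASK

The small wooden serving paddle on the leaning stand has just been oiled on all sides and must dry hanging free. Take the S-hook with the red grip off the drying rail, pass its lower bend through the hole in the paddle's handle, and hang the paddle from the rail by that hook, hanging still and clear of the dark paddle that hangs there already. Do not let the gripper or arm touch the wet paddle, do not drop it, and leave the dark paddle hanging where it is.

Things in the scene. Friction and masses are not known exactly. Their poses are not given: they have to be found in the camera images.
- hook_grip (a point): flat S-hook of 6 mm steel wire, 112 mm tall, 44 mm wide, 90 g, in its own x-z plane; hangs freely on the rail at first, z up, x square to the rail and away from the robot. Point: centre of its red grip, half-way up the slanting shank: flat-sided, 12 mm thick (y), 15 wide, 40 long. Shank runs straight from 19 mm +x, 34 mm down to 19 mm -x, 34 mm up. Axes: the hook's.
- hook_top (a point): point under the crown of the S-hook's upper bend (inside face of the wire), 50 mm above hook_grip along the hook's z; rests on top of the rail when hung. The bend is a half circle of 16 mm inner radius, centred 34 mm above hook_grip; it goes over the rail and its free point hangs on the far side (+x), level with the bend's centre. Axes: the hook's.
- hook_seat (a point): point on the inside floor of the S-hook's lower bend, 50 mm below hook_grip along the hook's z; what hangs on the hook rests here. The bend is a half circle of 16 mm inner radius, centred 34 mm below hook_grip, opening upward; its free point stands up on the robot's side (-x), level with the bend's centre. Axes: the hook's.
- paddle_hole (a point): centre of the 22 mm hanging hole of the wet, medium-brown paddle: 8 mm thick, 100 to 210 g, 157 mm long; its 36 mm wide neck ends in a round eye 44 mm across, its blade is 92 mm wide, its foot 135 mm from the hole. Axes: x out of its back face, z from blade to eye. It only leans on the stand, top tipped 34 degrees away from the robot; a light push from behind tips it forward.
- stand: wooden stand fixed to the worktop, on which the paddle leans: base 130 x 110 x 12 mm, a low lip before the paddle's foot (top 20 mm above the worktop), two slanted props behind the blade, tops about 75 mm above the worktop; nothing stands behind the paddle's handle. Origin under the middle of the base, x away from the robot, z up.
- rail_bar (a point): middle of the fixed, level drying rail: steel bar 14 mm in diameter, its middle 278 mm above the worktop, along this point's y between two wooden posts, inner faces 195 mm to either side (posts 30 mm deep, tops 303 mm above the worktop; a low cross-bar joins the feet 30 mm behind the bar). x away from the robot, z up.
- other_hole (a point): centre of the hole of the other, dark-brown paddle (same size as the wet one), which hangs dry on its own S-hook with a black grip, on the left (+y) part of the rail. Both only hang, unfastened. Axes as for paddle_hole, with z up.
Things that resemble listed ones, but are neither listed nor needed, are in the scene too. What is shaped like the part that bears hook_grip but blue is not meant.

How it is judged:
By the outcome, as a careful person would: the job done as asked, in the order asked, and still so for the second after the job is handed in, with the robot touching nothing.
It also fails if it takes over 67 s, if anything falls off the work surface, if the arm or the gripper's body presses on something with over 40 N, if the wrist force passes 120 N, or if a joint passes its speed limit or range.

## Working session

There is one attempt and no reset: what is moved stays moved. The work goes in short steps, Python scripts to look and compute and a tool call to move; the robot and the scene stay as the last step left them, time stands still between calls to the robot, and variables do not carry over. Pictures are saved under pics/ and viewed, at most 10 in all, crops included, and the job is handed in when it is done.

Besides the shell and the picture viewer there is one more tool, called after "Emit:" by a JSON object that holds its "fn" and its "kwargs", one argument or row to a line. move_arm: Moves the arm, as the interface text tells. Its arguments: {"type":"object","properties":{"rows":{"type":"array","items":{"type":"array","items":{"type":"number"}}}},"required":["rows"]}

```bash
mkdir -p pics; cat > h.py <<'E'
from workcell import *
import numpy as np, cv2
def snap(n,f,save=True):
    s=read_state(); c=capture(n); cv2.imwrite('pics/'+f+'.png',c['image']); 
    np.save('pics/'+f+'.npy',dict(c=c,s=s),allow_pickle=True); return c
E
python3 - <<'E'
from h import *
a=snap('scene','s0');b=snap('side','d0');w=snap('wrist','w0')
cv2.imwrite('pics/v0.png',cv2.resize(np.hstack([a['image'],b['image']]),(800,300)))
for c in(a,b):
    R=cv2.Rodrigues(np.array(c['rvec'],float))[0];print(c['fx'],c['cx'],c['cy'],(-R.T@np.ravel(c['tvec'])).round(),R.round(2).tolist())
print(w['hand_eye'],w['fx']); print(read_state())
E
```

```text
423.81318681451256 256.7512190748945 193.5491058226007 [ 131. -390.  882.] [[0.63, -0.78, 0.01], [-0.6, -0.49, -0.64], [0.5, 0.4, -0.77]]
490.3846168545553 243.57852319081422 194.17612255826526 [ 224. -860.  942.] [[0.91, -0.42, -0.02], [-0.28, -0.56, -0.78], [0.32, 0.71, -0.63]]
[[ 4.32405941e-04 -9.44946810e-01 -3.27223683e-01  8.47298083e+01]
 [ 9.99999761e-01  2.31794837e-04  6.52067855e-04  3.40179111e-01]
 [-5.40320679e-04 -3.27223887e-01  9.44946684e-01 -1.42438028e+02]
 [ 0.00000000e+00  0.00000000e+00  0.00000000e+00  1.00000000e+00]] 270.4787976417947
{'clock': 0.15, 'joints': array([-0.06578418,  0.62912994,  0.03846786,  1.5181295 , -0.02701779,
        0.99632385, -0.02000198]), 'qvel': array([ 0.00061191, -0.00366328, -0.0003659 , -0.00464616, -0.00133214,
       -0.00035397,  0.00123157]), 'joint_efforts': array([ 2.19518879e-03, -5.63800478e+01,  1.22790758e+00, -1.93650573e+01,
        1.11919764e-02,  7.40401709e-03, -1.44664841e-05]), 'eef_pos': array([6.49521692e+02, 1.63308038e-02, 2.30605930e+02]), 'ee_rot': array([-3.14012022e+00,  3.47302512e-06,  1.57075329e+00]), 'wrist_force': array([-0.76668895,  0.05623108, -0.0747408 ]), 'wrist_torque': array([-0.04144621,  0.02816171,  0.02870451]), 'finger_force': 0.0, 'opening': 85.40289646432326}
```

View pics/s0.png

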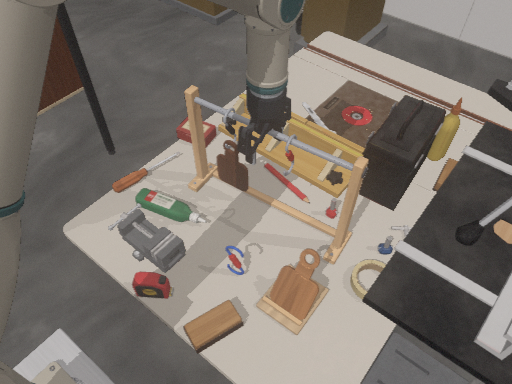

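View pics/d0.png

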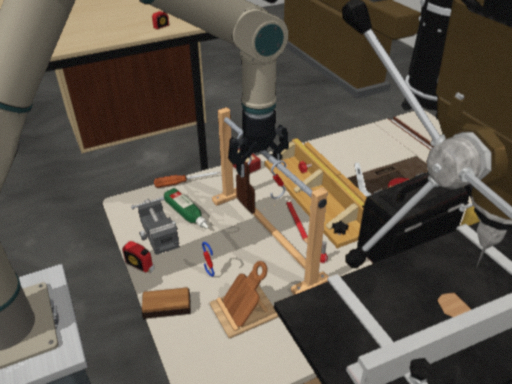

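The scene view shows the rail from about (200,100) to (355,160), with the dark paddle at (232,165). The wet paddle leans on its stand, eye at about (309,258). The hook with red marks is near (290,155), and a blue-ringed lookalike lies at (235,260). I'll check these in a closer composite.

```bash
python3 - <<'E'
from h import *
a=cv2.imread('pics/s0.png');b=cv2.imread('pics/d0.png');w=cv2.imread('pics/w0.png')
def cr(i,x0,y0,W,H,s): return cv2.resize(i[y0:y0+H,x0:x0+W],None,fx=s,fy=s,interpolation=cv2.INTER_CUBIC)
top=np.hstack([cr(a,200,90,100,75,4),cr(b,225,120,100,75,4)])
bot=np.hstack([cr(a,250,230,100,75,4),cr(w,0,0,512,384,.78125)])
cv2.imwrite('pics/v1.png',np.vstack([top,bot]))
E
```

```text
(no output)
```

View pics/v1.png

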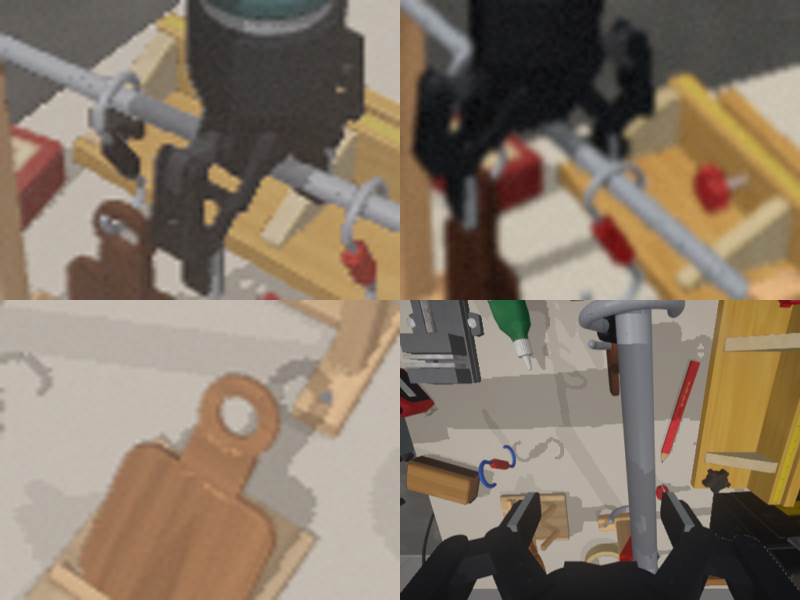

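The hook wanted is the grey-wire one with a red grip hanging on the rail, at scene (289,154) and side (278,180). Things that could be taken for it:
- the blue-wire hook with a red grip lying on the table, at scene (235,260)
- the black-grip hook at scene (231,125)
- the red knob at scene (331,212)
- the red pencil at scene (287,183)

The crop confirms the choice.

```bash
cat >> h.py <<'E'
def cam(c):
    K=np.array([[c['fx'],0,c['cx']],[0,c['fy'],c['cy']],[0,0,1.]])
    if 'rvec' in c: R=cv2.Rodrigues(np.array(c['rvec'],float))[0];return K,R,np.ravel(c['tvec']).astype(float)
def camw(c,s):
    from scipy.spatial.transform import Rotation as Ro
    K=np.array([[c['fx'],0,c['cx']],[0,c['fy'],c['cy']],[0,0,1.]])
    T=np.eye(4);T[:3,:3]=Ro.from_euler('xyz',s['ee_rot']).as_matrix();T[:3,3]=s['eef_pos'];T=np.linalg.inv(T@c['hand_eye']);return K,T[:3,:3],T[:3,3]
def plane(C,p,z):
    K,R,t=C;o=-R.T@t;d=R.T@np.linalg.inv(K)@[p[0],p[1],1];return (o+d*(z-o[2])/d[2]).round(1)
def tri(A,a,B,b):
    P=[c[0]@np.c_[c[1],c[2]] for c in(A,B)]
    X=cv2.triangulatePoints(P[0],P[1],np.array(a,float).reshape(2,1),np.array(b,float).reshape(2,1)).ravel();return (X[:3]/X[3]).round(1)
def proj(C,X): 
    K,R,t=C;q=K@(R@np.array(X,float)+t);return (q[:2]/q[2]).round(1)
def load(f): return np.load('pics/'+f+'.npy',allow_pickle=True).item()
def red(im,x0,y0,x1,y1):
    h=cv2.cvtColor(im[y0:y1,x0:x1],cv2.COLOR_BGR2HSV);m=((h[...,0]<8)|(h[...,0]>172))&(h[...,1]>150)&(h[...,2]>60)
    n,l,s,c=cv2.connectedComponentsWithStats(m.astype(np.uint8));k=1+s[1:,4].argmax();return c[k]+[x0,y0],s[k,4]
E
python3 - <<'E'
from h import *
a=load('s0')['c'];b=load('d0')['c'];A=cam(a);B=cam(b);w=load('w0');W=camw(w['c'],w['s'])
pa=red(a['image'],280,146,298,168);pb=red(b['image'],268,170,290,190);print(pa,pb);g=tri(A,pa[0],B,pb[0]);print('grip',g)
for p in [(205,102.5),(240,118),(296.2,142.5),(350,163)]:print('rail s',plane(A,p,278))
for p in [(232,123),(275,159),(310,187)]:print('rail d',plane(B,p,278))
for p in [(640,330),(628,430),(648,560)]:print('rail w',plane(W,((p[0]-400)/.78125,(p[1]-300)/.78125),278))
# hole: circle assumption by scene ray at several z and side crop
h=(309.5,258.2)
for z in(115,125,135):
    X=plane(A,h,z);print('hole',X,proj(B,X))
cv2.imwrite('pics/v2.png',np.hstack([cv2.resize(b['image'][255:330,205:285],(640,600),interpolation=cv2.INTER_CUBIC)]))
E
```

```text
(array([289.375     , 155.04166667]), np.int32(24)) (array([278.01886792, 179.71698113]), np.int32(53))
grip [678.4 -45.1 233.3]
rail s [654.6 175.3 278. ]
rail s [664.   80.4 278. ]
rail s [678.8 -58.4 278. ]
rail s [ 698.5 -174.3  278. ]
rail d [657.5 174.7 278. ]
rail d [681.4 -22.  278. ]
rail d [ 699.8 -150.7  278. ]
rail w [665.6 102.3 278. ]
rail w [662.6  61.6 278. ]
rail w [677.5 -15.6 278. ]
hole [ 560.5 -192.5  115. ] [261.3 271.5]
hole [ 554.9 -195.1  125. ] [259.5 270. ]
hole [ 549.3 -197.6  135. ] [257.8 268.5]
```

View pics/v2.png

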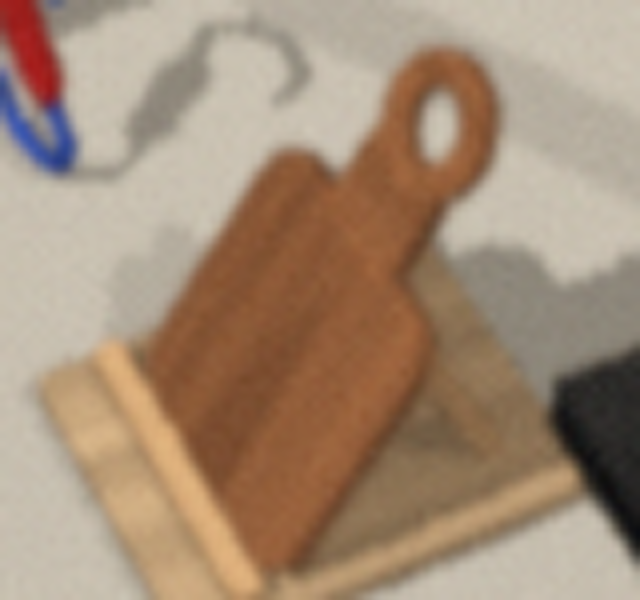

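The crop shows the wet paddle's hole at side (259.7,270.6), which triangulates to about (556,-194.5,123), with the lip running from (219,298) to (238,329). I'll raise the gripper straight up off the rail and turn it.

Emit:
{"fn": "move_arm", "kwargs": {
  "rows": [
    [0,0,0,-40,0],
    [0,0,0,-80,0],
    [0,0,0,-120,0],
    [0,0,0,-120,-7],
    [0,0,0,-120,-14],
    [0,0,0,-120,-21],
    [0,0,0,-120,-28],
    [0,0,0,-120,-35]
  ]
}}

```text
clock: 0.82
eef_pos: [649.7, 0.0, 351.0]
ee_rot: [-3.141, -0.0, 2.188]
wrist_force: [0.4, 0.5, -0.6]
opening: 42.7
finger_force: 0.0
```

Emit:
{"fn": "move_arm", "kwargs": {
  "rows": [
    [0,0,0,0,-62],
    [0,0,0,0,-62],
    [0,0,0,0,-62],
    [0,0,0,0,-62],
    [0,0,0,0,-62],
    [0,0,0,0,-62],
    [0,0,0,0,-62],
    [0,0,0,0,-62]
  ]
}}

```text
clock: 1.48
eef_pos: [649.8, -0.1, 350.9]
ee_rot: [-3.142, -0.001, -3.095]
wrist_force: [0.5, -0.6, 0.0]
opening: 42.9
finger_force: 0.0
```

```bash
python3 - <<'E'
from h import *
s=read_state();print(s['clock'],s['eef_pos'],np.degrees(s['ee_rot']),s['joints'].round(2),s['opening'])
B=cam(load('d0')['c']);A=cam(load('s0')['c'])
print(plane(B,(218.75,298.1),20),plane(B,(237.75,329.4),20))
a=load('s0')['c']['image'];i=cv2.resize(a[235:330,250:335],(510,570),interpolation=cv2.INTER_CUBIC)
w=snap('wrist','w1')['image'];snap('side','d1');snap('scene','s1')
cv2.imwrite('pics/v3.png',np.hstack([i[:,:290],w[:,:, :].repeat(1,0)[:384] if 0 else cv2.copyMakeBorder(w[:, :510],0,186,0,0,cv2.BORDER_CONSTANT)]))
E
```

```text
1.4833 [ 6.49788618e+02 -9.38863874e-02  3.50885333e+02] [-1.79996045e+02 -4.76499027e-02 -1.77355986e+02] [ 0.16  0.55 -0.35  1.34  0.19  1.28  1.42] 42.929526179173266
[ 470.9 -147.    20. ] [ 475.  -246.9   20. ]
```

View pics/v3.png

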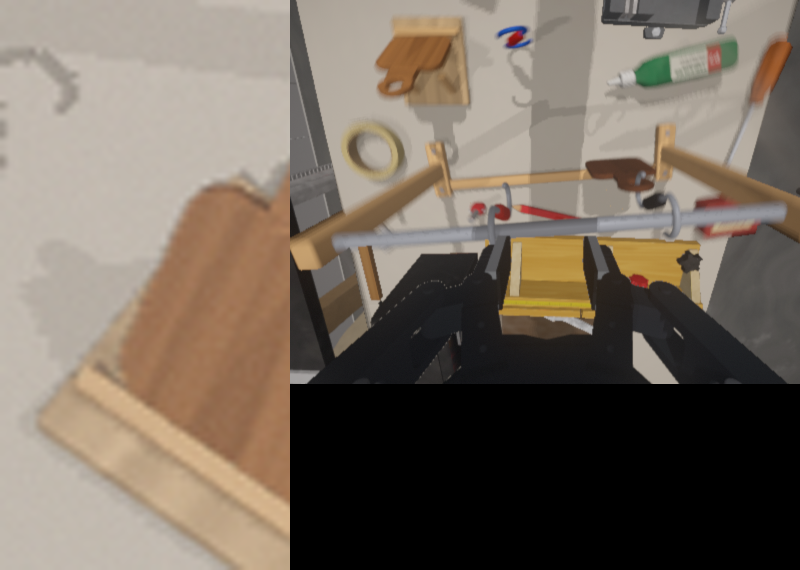

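The wrist view shows the red-grip hook on the rail near (210,211). The rail runs from (45,243) to (495,211). The stand is at the upper left with base corners (103,18), (173,17) and (178,104), and the wet paddle's hole at about (105,87).

```bash
python3 - <<'E'
from h import *
w=load('w1');W=camw(w['c'],w['s']);D=cam(load('d1')['c']);S=cam(load('s1')['c'])
for p in[(103,18),(173,17),(178,104)]:print('base',plane(W,p,12))
for p in[(60,241.5),(300,225),(480,212)]:print('rail',plane(W,p,278))
r=red(w['c']['image'],185,195,220,225);rd=red(load('d1')['c']['image'],262,165,295,195);rs=red(load('s1')['c']['image'],278,144,300,170)
print(r,rd,rs);print(tri(W,r[0],D,rd[0]),tri(W,r[0],S,rs[0]),tri(S,rs[0],D,rd[0]))
print('hole',tri(W,(105,87),D,(259.7,270.6)),tri(W,(105,87),S,(309.5,258.2)))
i=w['c']['image']
cv2.imwrite('pics/v4.png',np.hstack([cv2.resize(i[165:240,165:240],(400,400),interpolation=cv2.INTER_CUBIC),cv2.resize(i[10:110,80:180],(400,400),interpolation=cv2.INTER_CUBIC)]))
E
```

```text
base [ 459.9 -245.6   12. ]
base [ 453.5 -137.7   12. ]
base [ 581.  -136.2   12. ]
rail [ 695.7 -174.7  278. ]
rail [669.2  39.4 278. ]
rail [649.6 193.6 278. ]
(array([212.7734375, 212.75     ]), np.int32(128)) (array([278.13207547, 179.88679245]), np.int32(53)) (array([292. , 156.5]), np.int32(6))
[679.7 -44.1 231.9] [686.7 -46.4 222.9] [672.4 -55.9 241.6]
hole [ 556.8 -195.5  123.1] [ 557.9 -195.2  122.5]
```

View pics/v4.png

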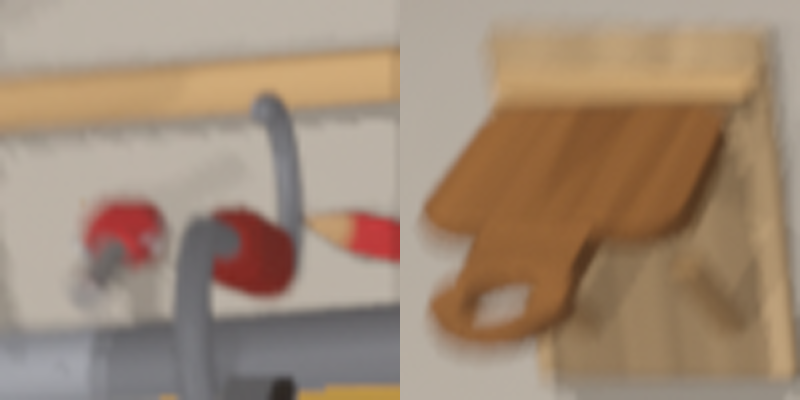

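Emit:
{"fn": "move_arm", "kwargs": {
  "rows": [
    [0,-3,-24,0,-2],
    [0,-6,-49,0,-4.5],
    [0,-6,-49,20,-4.5],
    [0,-6,-49,40,-4.5],
    [0,-6,-49,40,-4.5],
    [0,-6,-49,40,-4.5]
  ]
}}

```text
clock: 2.13
eef_pos: [657.3, -48.6, 310.5]
ee_rot: [3.141, -0.003, -3.025]
wrist_force: [0.1, -0.2, 0.5]
opening: 42.4
finger_force: 0.0
```

```bash
python3 - <<'E'
from h import *
s=read_state();print(s['eef_pos'],np.degrees(s['ee_rot']))
w=snap('wrist','w2');snap('side','d2');d=load('d2')['c']['image']
W=camw(w,load('w2')['s'])
for X in [(680,-46,288),(680-18.9,-46-2.4,269),(680,-46,278)]: print(proj(W,X))
cv2.imwrite('pics/v5.png',np.hstack([cv2.resize(w['image'][180:360,190:330],(467,600),interpolation=cv2.INTER_CUBIC),cv2.resize(d[120:200,245:285],(300,600),interpolation=cv2.INTER_CUBIC)]))
E
```

```text
[657.2952748  -48.61810611 310.46526936] [ 1.79975470e+02 -1.48002751e-01 -1.73319214e+02]
[256.  258.7]
[255.8 222.5]
[256.1 251.1]
```

View pics/v5.png

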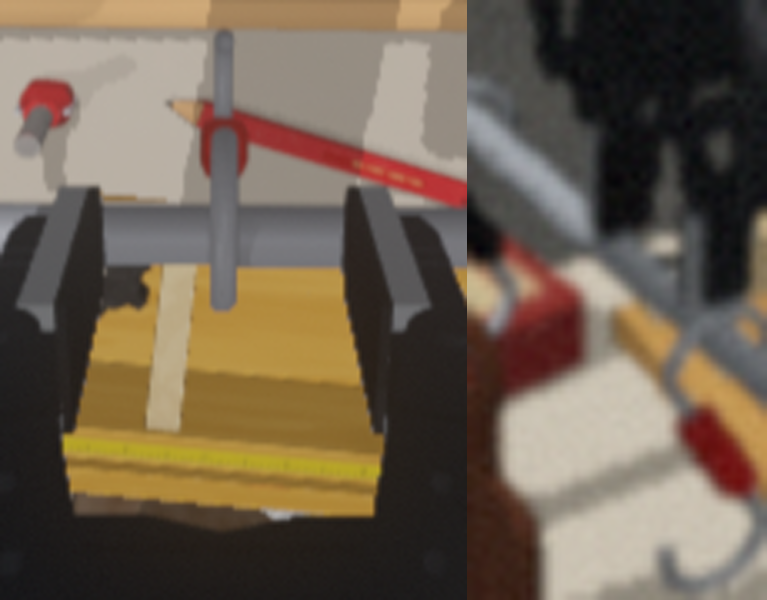

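The wrist crop shows the hook centred between the fingers at about (257,217), upright and square to the rail. The rail's centre is at row 251, against 251.1 predicted. I'll go down in front of the rail and close on the wire's front leg.

Emit:
{"fn": "move_arm", "kwargs": {
  "rows": [
    [0,0,0,20,0],
    [0,0,0,38,0],
    [0,0,0,48,0],
    [0,0,0,54.5,0],
    [0,0,0,54.5,0],
    [0,0,0,54.5,0]
  ]
}}

```text
clock: 2.73
eef_pos: [658.5, -48.5, 257.6]
ee_rot: [-3.142, 0.001, -3.023]
wrist_force: [0.8, -0.9, 0.2]
opening: 42.6
finger_force: 0.0
```

Emit:
{"fn": "move_arm", "kwargs": {
  "rows": [
    [-0.5,0,0,0,0],
    [-0.5,0,0,0,0],
    [-0.8,0,0,0,0],
    [-1,0,0,0,0],
    [-1,0,0,0,0],
    [-1,0,0,0,0],
    [-1,0,0,0,0],
    [-1,0,0,0,0]
  ]
}}

```text
clock: 3.4
eef_pos: [658.3, -48.5, 257.4]
ee_rot: [3.141, 0.001, -3.023]
wrist_force: [-0.6, 0.1, 3.7]
opening: 3.8
finger_force: 58.7
```

```bash
python3 - <<'E'
from h import *
s=read_state();print(s['eef_pos'],np.degrees(s['ee_rot']),s['opening'],s['finger_force'],s['wrist_force'])
w=snap('wrist','w3');snap('side','d3');d=load('d3')['c']['image']
cv2.imwrite('pics/v6.png',np.hstack([cv2.resize(w['image'][150:330,190:330],(467,600),interpolation=cv2.INTER_CUBIC),cv2.resize(d[120:200,245:285],(300,600),interpolation=cv2.INTER_CUBIC)]))
E
```

```text
[658.29267882 -48.45986665 257.39653901] [ 1.79992588e+02  6.12026997e-02 -1.73196823e+02] 3.752636016976248 58.73979939994712 [-0.63522428  0.05414241  3.72175571]
```

Emit:
{"fn": "move_arm", "kwargs": {
  "rows": [
    [-1,0,0,-3,0],
    [-1,0,0,-8,0],
    [-1,0,0,-16,0],
    [-1,0,0,-26,0],
    [-1,0,0,-36,0],
    [-1,0,0,-42,0],
    [-1,0,0,-42,0]
  ]
}}

```text
clock: 4.08
eef_pos: [653.7, -49.5, 297.9]
ee_rot: [3.142, -0.011, -3.023]
wrist_force: [-8.6, -0.3, -2.1]
opening: 4.2
finger_force: 59.3
```

```bash
python3 - <<'E'
from h import *
s=read_state();print(s['eef_pos'],np.degrees(s['ee_rot']),s['opening'],s['finger_force'],s['wrist_force'])
w=snap('wrist','w4');snap('side','d4');d=load('d4')['c']['image']
cv2.imwrite('pics/v7.png',np.hstack([cv2.resize(w['image'][150:330,190:330],(400,514),interpolation=cv2.INTER_CUBIC),cv2.resize(d[115:192,235:295],(400,514),interpolation=cv2.INTER_CUBIC)]))
E
```

```text
[653.72607631 -49.4773176  297.93890477] [ 179.99781682   -0.61703747 -173.22440822] 4.200379480471644 59.33424800634384 [-8.61380464 -0.30665884 -2.06065554]
```

View pics/v7.png

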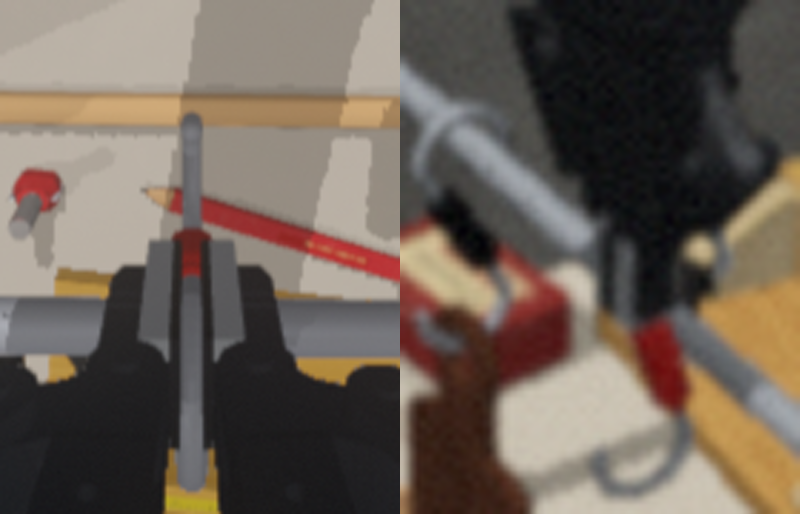

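The hook's shank came up against the rail on the way up (wrist force -8.6 N), and the hook turned in the pads by about 20°: its red grip at side (277,168) is now nearly upright. I'll lower it back onto the rail, release it so it hangs plumb, and regrip. This time I'll draw it back during the lift.

Emit:
{"fn": "move_arm", "kwargs": {
  "rows": [
    [-1,0,0,6,0],
    [-1,0,0,14,0],
    [-1,0,0,22,0],
    [-1,0,0,28,0],
    [-1,0,0,32,0],
    [-1,0,0,34,0],
    [-1,0,0,34,0],
    [-1,0,0,34,0]
  ]
}}

```text
clock: 4.85
eef_pos: [658.3, -48.6, 265.0]
ee_rot: [3.142, 0.001, -3.023]
wrist_force: [0.1, -0.6, -0.5]
opening: 4.2
finger_force: 60.1
```

```bash
python3 - <<'E'
from h import *
s=read_state();print(s['eef_pos'],np.degrees(s['ee_rot']),s['opening'],s['finger_force'],s['wrist_force'])
E
```

```text
[658.29816821 -48.61127645 265.01290675] [ 1.79994837e+02  3.57284898e-02 -1.73202227e+02] 4.198549484000684 60.060350596904755 [ 0.14697274 -0.57159345 -0.49322087]
```

Emit:
{"fn": "move_arm", "kwargs": {
  "rows": [
    [-1,0,0,1.5,0],
    [-1,0,0,3,0],
    [-1,0,0,4,0],
    [-1,0,0,4,0]
  ]
}}

```text
clock: 5.18
eef_pos: [658.1, -48.7, 260.8]
ee_rot: [-3.142, 0.0, -3.023]
wrist_force: [-0.1, -0.2, 0.4]
opening: 3.9
finger_force: 60.1
```

Emit:
{"fn": "move_arm", "kwargs": {
  "rows": [
    [-0.85,0,0,0,0],
    [-0.75,0,0,0,0],
    [-0.65,0,0,0,0],
    [-0.5,0,0,0,0],
    [-0.3,0,0,0,0],
    [-0.3,0,0,0,0]
  ]
}}

```text
clock: 5.68
eef_pos: [658.0, -48.7, 260.9]
ee_rot: [-3.142, 0.0, -3.023]
wrist_force: [0.7, 0.1, -0.2]
opening: 29.9
finger_force: 0.0
```

```bash
python3 - <<'E'
from h import *
w=snap('wrist','w5');snap('side','d5');d=load('d5')['c']['image'];s=load('w5')['s'];print(s['eef_pos'],s['opening'],s['wrist_force'])
print(red(d,260,160,300,200))
cv2.imwrite('pics/v8.png',np.hstack([cv2.resize(w['image'][150:330,190:330],(400,514),interpolation=cv2.INTER_CUBIC),cv2.resize(d[115:192,235:295],(400,514),interpolation=cv2.INTER_CUBIC)]))
E
```

```text
[658.01426055 -48.72206742 260.87647208] 29.934624242483995 [ 0.71774801  0.13662762 -0.20738304]
(array([277.87878788, 181.93939394]), np.int32(33))
```

View pics/v8.png

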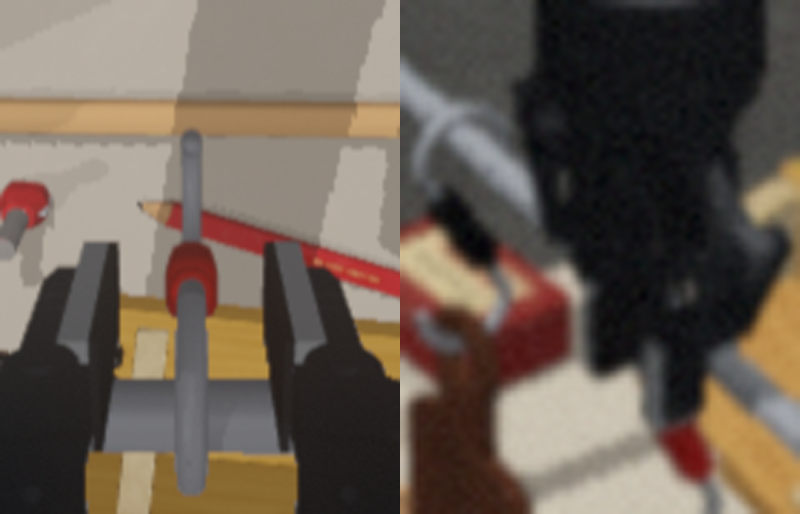

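The pictures show the hook hanging plumb again on the rail, wire centred at wrist column 257. I'll regrip, then lift and draw back together.

Emit:
{"fn": "move_arm", "kwargs": {
  "rows": [
    [-0.3,0,0,1.5,0],
    [-0.3,0,0,1.5,0],
    [-0.3,0,0,1.5,0],
    [-0.3,0,0,1.5,0],
    [-0.3,0,0,1.5,0],
    [-0.3,0,0,1.5,0],
    [-0.6,0,0,1.5,0],
    [-0.75,0,0,1.5,0]
  ]
}}

```text
clock: 6.45
eef_pos: [658.0, -48.7, 259.4]
ee_rot: [3.142, 0.0, -3.023]
wrist_force: [0.3, 0.1, -0.3]
opening: 11.1
finger_force: 0.0
```

Emit:
{"fn": "move_arm", "kwargs": {
  "rows": [
    [-0.85,0,0,0,0],
    [-1,0,0,0,0],
    [-1,0,0,0,0],
    [-1,0,0,0,0],
    [-1,0,0,0,0]
  ]
}}

```text
clock: 6.87
eef_pos: [658.0, -48.7, 259.4]
ee_rot: [-3.142, 0.0, -3.023]
wrist_force: [-0.5, -0.3, 1.2]
opening: 4.1
finger_force: 58.6
```

Emit:
{"fn": "move_arm", "kwargs": {
  "rows": [
    [-1,1.5,0,-3,0],
    [-1,3,0,-6,0],
    [-1,4.5,0,-9,0],
    [-1,6,0,-12,0],
    [-1,8,0,-15,0],
    [-1,8.5,0,-18,0],
    [-1,9,0,-21,0],
    [-1,10,0,-23,0]
  ]
}}

```text
clock: 7.53
eef_pos: [648.2, -49.8, 282.9]
ee_rot: [-3.142, 0.001, -3.023]
wrist_force: [0.4, -0.3, -1.3]
opening: 3.5
finger_force: 58.5
```

```bash
python3 - <<'E'
from h import *
s=read_state();print(s['eef_pos'],np.degrees(s['ee_rot']),s['opening'],s['finger_force'],s['wrist_force'])
E
```

```text
[648.20827488 -49.84305869 282.86718931] [-1.79999257e+02  3.92709757e-02 -1.73205751e+02] 3.518058905275777 58.51625472307205 [ 0.3814788  -0.2658593  -1.27908103]
```

Emit:
{"fn": "move_arm", "kwargs": {
  "rows": [
    [-1,12,0,-4,0],
    [-1,30,0,-8,0],
    [-1,50,0,-8,0],
    [-1,62,-20,-8,1],
    [-1,68,-50,-8,2],
    [-1,70,-85,-8,3],
    [-1,70,-115,-8,4],
    [-1,70,-139,-8,4.8]
  ]
}}

```text
clock: 8.2
eef_pos: [594.6, -199.7, 290.6]
ee_rot: [-3.14, 0.0, -3.11]
wrist_force: [0.9, -0.2, -1.0]
opening: 3.8
finger_force: 58.6
```

Emit:
{"fn": "move_arm", "kwargs": {
  "rows": [
    [-1,0,0,0,0],
    [-1,0,0,0,0],
    [-1,0,0,0,0]
  ]
}}

```text
clock: 8.45
eef_pos: [595.0, -195.0, 290.3]
ee_rot: [3.14, -0.0, -3.106]
wrist_force: [0.6, 0.9, -1.0]
opening: 4.1
finger_force: 58.6
```

```bash
python3 - <<'E'
from h import *
s=read_state();print(s['clock'],s['eef_pos'],np.degrees(s['ee_rot']),s['opening'],s['finger_force'],s['wrist_force'])
a=snap('scene','s6')['image'];d=snap('side','d6')['image'];w=snap('wrist','w6')['image']
A=cam(load('s6')['c']);D=cam(load('d6')['c']);P=s['eef_pos'];yw=s['ee_rot'][2]-np.pi;hx=np.array([np.cos(yw),np.sin(yw),0]);
g=P+22.2*hx-[0,0,24.4];c=g-[0,0,34]
for n,X in(('grip',g),('top',g+[0,0,53]),('C',c),('tip',c-19*hx),('seat',c-[0,0,19])):print(n,X.round(1),proj(A,X),proj(D,X))
pa=red(a,*(proj(A,g)-20).astype(int),*(proj(A,g)+20).astype(int));pd=red(d,*(proj(D,g)-20).astype(int),*(proj(D,g)+20).astype(int))
print(pa,pd,tri(A,pa[0],D,pd[0]))
u=(proj(D,g)-[40,40]).astype(int);v=(proj(A,g)-[40,40]).astype(int)
print(u,v)
cv2.imwrite('pics/v9.png',np.hstack([cv2.resize(d[u[1]:u[1]+110,u[0]:u[0]+73],(400,600),interpolation=cv2.INTER_CUBIC),cv2.resize(a[v[1]:v[1]+110,v[0]:v[0]+73],(400,600),interpolation=cv2.INTER_CUBIC)]))
E
```

```text
8.45 [ 594.99702706 -194.9740253   290.26158734] [ 1.79917173e+02 -1.63485691e-03 -1.77952191e+02] 4.126572527172173 58.63261699676514 [ 0.55228614  0.87542491 -0.96007316]
grip [ 617.2 -194.2  265.9] [335.6 196.7] [286.2 214. ]
top [ 617.2 -194.2  318.9] [340.1 177.9] [287.1 194.2]
C [ 617.2 -194.2  231.9] [332.9 207.7] [285.6 226. ]
tip [ 598.2 -194.9  231.9] [327.9 214. ] [277.9 228.9]
seat [ 617.2 -194.2  212.9] [331.5 213.6] [285.3 232.5]
(array([327.66666667, 212.33333333]), np.int32(3)) (array([295.71428571, 217.9       ]), np.int32(140)) [ 639.  -180.4  218.1]
[246 174] [295 156]
```

View pics/v9.png

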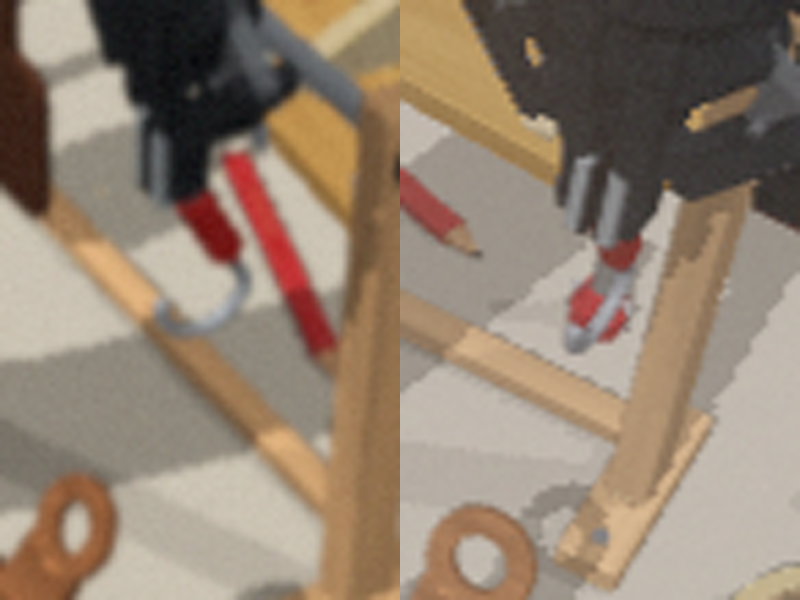

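The side crop shows the hook's bend with its tip at (275.6,230.6) and bottom at (280.7,234), and the grip centre at (284.3,215.4). The scene crop shows the tip at (326.9,217.7).

```bash
python3 - <<'E'
from h import *
A=cam(load('s6')['c']);D=cam(load('d6')['c']);s=load('w6')['s'];W=camw(load('w6')['c'],s)
t=tri(A,(326.9,217.7),D,(275.6,230.6));print('tip tri',t)
P=s['eef_pos'];yw=s['ee_rot'][2]-np.pi;hx=np.array([np.cos(yw),np.sin(yw),0])
piv=P+3*hx+[0,0,10.]  # pad grip point, hook nominal
for th in range(-15,16,5):
    c,q=np.cos(np.radians(th)),np.sin(np.radians(th))
    def X(x,z): # hook coords rel grip
        dx,dz=x+22.2-3,z-24.4-10
        return piv+hx*(c*dx+q*dz)+np.array([0,0,-q*dx+c*dz])
    print(th,'grip',proj(D,X(0,0)),'tip',proj(D,X(-19,-34)),proj(A,X(-19,-34)),'bot',proj(D,X(0,-55)),'right',proj(D,X(20,-36)),'wtip',proj(W,X(-19,-34)),'wgrip',proj(W,X(0,0)))
w=load('w6')['c']['image'];print(red(w,200,150,310,330))
E
```

```text
tip tri [ 590.8 -197.7  231.6]
-15 grip [289.6 210.2] tip [285. 225.] [332.5 207.1] bot [294.3 226.7] right [300.5 216.5] wtip [256.1 233.6] wgrip [256.  271.3]
-10 grip [288.5 211.4] tip [282.7 226.4] [330.9 209.4] bot [291.3 229. ] right [298.3 218.9] wtip [256.1 226.5] wgrip [256.  266.3]
-5 grip [287.3 212.6] tip [280.2 227.5] [329.3 211.6] bot [288.3 231. ] right [296.  221.2] wtip [256.1 219.5] wgrip [256.  261.2]
0 grip [286.1 213.6] tip [277.8 228.5] [327.6 213.7] bot [285.2 232.8] right [293.5 223.4] wtip [256.1 212.6] wgrip [256.  256.3]
5 grip [284.8 214.7] tip [275.4 229.4] [326.1 215.6] bot [282.  234.5] right [290.9 225.4] wtip [256.1 205.9] wgrip [256.  251.3]
10 grip [283.5 215.6] tip [272.9 230. ] [324.5 217.3] bot [278.8 235.9] right [288.3 227.2] wtip [256.1 199.3] wgrip [256.  246.5]
15 grip [282.1 216.5] tip [270.5 230.5] [323.  218.9] bot [275.6 237.1] right [285.6 228.9] wtip [256.1 192.8] wgrip [256.  241.7]
(array([290.25287356, 250.44827586]), np.int32(87))
```

```bash
python3 - <<'E'
from h import *
w=load('w6')['c']['image']
for r in range(180,290,3): print(r,[tuple(int(v) for v in w[r,c]) for c in (250,253,256,259,262)])
E
```

```text
180 [(134, 145, 154), (128, 138, 146), (128, 138, 146), (122, 131, 140), (121, 131, 139)]
183 [(125, 141, 154), (101, 117, 134), (101, 119, 136), (109, 123, 136), (120, 130, 139)]
186 [(85, 120, 151), (82, 116, 146), (110, 155, 191), (105, 144, 177), (154, 165, 174)]
189 [(102, 144, 179), (94, 134, 166), (117, 163, 201), (110, 152, 186), (156, 168, 177)]
192 [(108, 130, 155), (97, 128, 156), (105, 148, 183), (109, 153, 188), (156, 168, 177)]
195 [(145, 145, 149), (121, 127, 137), (93, 131, 164), (92, 130, 162), (156, 167, 177)]
198 [(128, 176, 212), (98, 138, 171), (93, 131, 163), (92, 129, 161), (154, 166, 175)]
201 [(125, 176, 213), (121, 167, 203), (106, 119, 135), (92, 122, 149), (119, 129, 138)]
204 [(124, 174, 210), (113, 130, 150), (144, 139, 139), (124, 122, 125), (119, 130, 139)]
207 [(105, 147, 182), (118, 132, 148), (169, 163, 162), (144, 140, 141), (121, 132, 142)]
210 [(93, 130, 162), (99, 116, 135), (127, 123, 123), (108, 109, 114), (137, 150, 161)]
213 [(93, 130, 163), (102, 119, 137), (119, 116, 116), (112, 113, 118), (125, 140, 154)]
216 [(93, 131, 163), (104, 120, 1
[... 1317 characters left out ...]
82), (139, 134, 133), (134, 129, 128), (44, 44, 47)]
267 [(47, 48, 50), (98, 94, 95), (144, 138, 137), (140, 135, 134), (44, 45, 47)]
270 [(56, 55, 57), (94, 90, 90), (127, 122, 122), (140, 134, 134), (52, 50, 53)]
273 [(58, 56, 58), (80, 77, 78), (112, 107, 106), (142, 136, 135), (52, 51, 53)]
276 [(52, 50, 52), (80, 77, 78), (149, 144, 142), (144, 138, 137), (52, 50, 52)]
279 [(49, 48, 50), (81, 78, 78), (155, 150, 148), (146, 140, 138), (51, 49, 51)]
282 [(50, 48, 49), (81, 78, 78), (161, 156, 154), (147, 141, 140), (50, 49, 50)]
285 [(49, 48, 49), (88, 84, 85), (168, 162, 160), (149, 142, 142), (50, 49, 50)]
288 [(48, 46, 46), (96, 92, 91), (165, 159, 158), (151, 145, 144), (50, 47, 49)]
```

Turn in the pads is about 5° (lower end towards the robot). The offsets are worked out from that; I'll descend behind the paddle.

Emit:
{"fn": "move_arm", "kwargs": {
  "rows": [
    [-1,-6,0,15,0],
    [-1,-6,0,35,0],
    [-1,-6,0,55,0],
    [-1,-6,0,75,0],
    [-1,-6,0,95,0],
    [-1,-6,0,110,0],
    [-1,-6,0,120,0],
    [-1,-6,0,120,0]
  ]
}}

```text
clock: 9.27
eef_pos: [599.5, -194.9, 167.2]
ee_rot: [3.14, -0.005, -3.106]
wrist_force: [-0.6, -0.0, -0.4]
opening: 3.9
finger_force: 58.6
```

```bash
python3 - <<'E'
from h import *
s=read_state();print(s['clock'],s['eef_pos'],np.degrees(s['ee_rot']),s['opening'],s['wrist_force'])
snap('wrist','w7');snap('side','d7');snap('scene','s7')
w,d,a=[load(k)['c']['image'] for k in('w7','d7','s7')]
def z(i,x0,y0,W,H,s):return cv2.resize(i[y0:y0+H,x0:x0+W],(int(W*s),int(H*s)),interpolation=cv2.INTER_CUBIC)
W=camw(load('w7')['c'],load('w7')['s']);print(proj(W,(556.8,-195.3,123)))
cv2.imwrite('pics/v10.png',np.hstack([z(w,200,90,112,168,3.57),np.vstack([z(d,235,235,67,50,6),z(a,285,225,67,50,6)])]))
E
```

```text
9.2667 [ 599.51369278 -194.86273908  167.20060242] [ 179.89484142   -0.26854377 -177.93612968] 3.897038999918005 [-0.58857587 -0.03848957 -0.43571679]
[257.6 160.8]Traceback (most recent call last):
  File "<stdin>", line 7, in <module>
    return _nx.concatenate(arrs, 1, dtype=dtype, casting=casting)
           ~~~~~~~~~~~~~~~^^^^^^^^^^^^^^^^^^^^^^^^^^^^^^^^^^^^^^^
ValueError: all the input array dimensions except for the concatenation axis must match exactly, but along dimension 0, the array at index 0 has size 599 and the array at index 1 has size 600
```

All 10 picture views are used, so from here I measure by segmentation.

Emit:
{"fn": "move_arm", "kwargs": {
  "rows": [
    [-1,0,0,0,0],
    [-1,0,0,0,0]
  ]
}}

```text
clock: 9.58
eef_pos: [601.7, -196.1, 171.4]
ee_rot: [-3.141, 0.002, -3.107]
wrist_force: [-0.2, -0.5, -1.1]
opening: 3.8
finger_force: 58.6
```

```bash
cat >> h.py <<'E'
def hole(im,p,r=22):
    x,y=int(p[0])-r,int(p[1])-r;h=cv2.cvtColor(im[y:y+2*r,x:x+2*r],cv2.COLOR_BGR2HSV)
    m=((h[...,0]>5)&(h[...,0]<17)&(h[...,1]>105)).astype(np.uint8)
    cs,hi=cv2.findContours(m,cv2.RETR_CCOMP,cv2.CHAIN_APPROX_NONE);o=[]
    for c,k in zip(cs,hi[0]):
        if k[3]>=0 and cv2.contourArea(c)>8: M=cv2.boundingRect(c);o.append(((M[0]+M[2]/2-.5+x,M[1]+M[3]/2-.5+y),cv2.contourArea(c),M[2:]))
    return o
E
python3 - <<'E'
from h import *
s=read_state();print(s['clock'],s['eef_pos'],np.degrees(s['ee_rot']))
for n,p in(('wrist',(257,161)),('side',(259.7,270.6)),('scene',(309.5,258.2))):
    c=snap(n,n+'8');print(n,hole(c['image'],p))
W=camw(load('wrist8')['c'],load('wrist8')['s']);D=cam(load('side8')['c']);A=cam(load('scene8')['c'])
P=s['eef_pos'];t=P+[-2.8,0,-58.2];C=P+[16.2,.6,-59.8]
print('tip',proj(W,t),proj(D,t),proj(A,t),'hole pred',proj(W,(556.8,-195.3,123)))
w=load('wrist8')['c']['image'];print([ (r,tuple(int(v) for v in w[r,257])) for r in range(150,240,3)])
E
```

```text
9.5833 [ 601.71620993 -196.11152566  171.42835507] [-1.79963626e+02  1.15749241e-01 -1.78010458e+02]
wrist [((260.5, 156.5), 384.5, (32, 18))]
side [((259.5, 270.5), 55.5, (8, 12))]
scene [((309.5, 258.5), 97.0, (12, 12))]
tip [256.3 205.7] [277.1 267.5] [321.  247.4] hole pred [259.5 156.2]
[(150, (89, 120, 147)), (153, (89, 121, 147)), (156, (88, 113, 135)), (159, (120, 131, 139)), (162, (120, 130, 139)), (165, (56, 89, 132)), (168, (54, 93, 139)), (171, (57, 99, 148)), (174, (60, 102, 150)), (177, (54, 89, 131)), (180, (52, 84, 123)), (183, (119, 130, 139)), (186, (121, 131, 140)), (189, (122, 131, 139)), (192, (122, 132, 140)), (195, (121, 132, 140)), (198, (122, 132, 140)), (201, (111, 115, 118)), (204, (130, 126, 125)), (207, (151, 145, 145)), (210, (114, 110, 111)), (213, (110, 106, 107)), (216, (115, 111, 111)), (219, (145, 140, 140)), (222, (148, 143, 143)), (225, (151, 146, 145)), (228, (153, 148, 147)), (231, (151, 145, 144)), (234, (142, 137, 137)), (237, (134, 130, 129))]
```

The hole is where predicted in all three cameras, to within about 1 px. I'll approach and start the insertion along the hole's axis.

Emit:
{"fn": "move_arm", "kwargs": {
  "rows": [
    [-1,6,1.3,0,0],
    [-1,12,1.3,0,0],
    [-1,17,1.3,0,0],
    [-1,21,1.3,-2.7,0],
    [-1,25,1.3,-5.4,0],
    [-1,29,1.3,-8.1,0],
    [-1,32,1.3,-10,0],
    [-1,32,1.3,-10,0]
  ]
}}

```text
clock: 10.4
eef_pos: [568.6, -196.1, 181.0]
ee_rot: [-3.141, 0.001, -3.107]
wrist_force: [-0.2, -0.3, -1.5]
opening: 4.2
finger_force: 58.6
```

Emit:
{"fn": "move_arm", "kwargs": {
  "rows": [
    [-1,0,0,0,0],
    [-1,0,0,0,0]
  ]
}}

```text
clock: 10.57
eef_pos: [569.2, -195.8, 180.4]
ee_rot: [3.142, 0.0, -3.107]
wrist_force: [-1.0, 0.8, -0.9]
opening: 4.0
finger_force: 58.6
```

```bash
python3 - <<'E'
from h import *
s=read_state();print(s['clock'],s['eef_pos'],np.degrees(s['ee_rot']),s['wrist_force'])
for n,p in(('wrist',proj(camw(capture('wrist'),s),(556.8,-195,123))),('side',(259.7,270.6)),('scene',(309.5,258.2))):
    c=snap(n,n+'9');print(n,p,hole(c['image'],p))
w=load('wrist9')['c']['image'];W=camw(load('wrist9')['c'],s)
print(proj(W,s['eef_pos']+[-2.8,0,-58.2]),[ (r,tuple(int(v) for v in w[r,257])) for r in range(170,225,2)])
E
```

```text
10.5667 [ 569.15431105 -195.77611495  180.35591846] [ 1.79998913e+02  2.09074642e-02 -1.78004262e+02] [-0.99863347  0.77641689 -0.92445473]
wrist [257.7 194.9] [((258.5, 195.5), 453.5, (30, 22))]
side (259.7, 270.6) [((259.5, 270.5), 54.5, (8, 12))]
scene (309.5, 258.2) [((309.5, 258.5), 96.5, (12, 12))]
[256.3 205.8] [(170, (49, 89, 134)), (172, (52, 96, 143)), (174, (52, 91, 138)), (176, (55, 96, 144)), (178, (56, 98, 147)), (180, (54, 97, 146)), (182, (48, 84, 127)), (184, (46, 79, 119)), (186, (93, 107, 125)), (188, (120, 130, 138)), (190, (120, 130, 138)), (192, (121, 130, 139)), (194, (120, 130, 139)), (196, (120, 130, 139)), (198, (120, 131, 139)), (200, (116, 125, 132)), (202, (107, 104, 106)), (204, (98, 104, 120)), (206, (54, 88, 131)), (208, (55, 92, 136)), (210, (56, 95, 142)), (212, (58, 98, 145)), (214, (60, 101, 150)), (216, (56, 95, 140)), (218, (51, 85, 127)), (220, (62, 86, 119)), (222, (111, 108, 110)), (224, (112, 108, 109))]
```

Emit:
{"fn": "move_arm", "kwargs": {
  "rows": [
    [-1,4,0.7,-2.7,0],
    [-1,8,0.7,-5.4,0],
    [-1,12,0.7,-8.1,0],
    [-1,16,0.7,-10.8,0],
    [-1,16,0.7,-10.8,0],
    [-1,16,0.7,-10.8,0]
  ]
}}

```text
clock: 11.27
eef_pos: [552.8, -195.9, 191.6]
ee_rot: [-3.141, 0.001, -3.107]
wrist_force: [-0.6, 0.4, -1.7]
opening: 4.1
finger_force: 58.6
```

```bash
cat > chk.py <<'E'
from h import *
s=read_state();print(s['clock'],s['eef_pos'],np.degrees(s['ee_rot']),s['wrist_force'],s['opening'])
for n,p in(('side',(259.7,270.6)),('scene',(309.5,258.2))):
    c=snap(n,n+'A');print(n,hole(c['image'],p))
c=snap('wrist','wristA');w=c['image'];W=camw(c,s)
print('tip',proj(W,s['eef_pos']+[-2.8,0,-58.2]),'hole',proj(W,(556.8,-195,123)))
for k in(248,257,266): print(k,[(r,''.join('B' if (v[2]>1.9*v[0] and v[2]<190) else 'g' if abs(int(v[2])-int(v[0]))<12 else '.' for v in [w[r,k]])) for r in range(160,250,3)])
E
python3 chk.py
```

```text
11.2667 [ 552.811061   -195.88540212  191.57359567] [-1.79978685e+02  3.57374077e-02 -1.78026334e+02] [-0.62055749  0.38914743 -1.70082187] 4.081808885746802
side [((259.0, 270.5), 59.5, (9, 12))]
scene [((309.5, 258.5), 99.5, (12, 12))]
tip [256.3 205.8] hole [257.1 208.6]
248 [(160, 'B'), (163, 'B'), (166, 'B'), (169, 'B'), (172, 'B'), (175, 'B'), (178, 'B'), (181, 'B'), (184, 'B'), (187, 'B'), (190, 'B'), (193, 'B'), (196, 'B'), (199, 'B'), (202, '.'), (205, '.'), (208, '.'), (211, '.'), (214, '.'), (217, 'B'), (220, 'B'), (223, 'B'), (226, 'B'), (229, 'B'), (232, '.'), (235, 'g'), (238, 'g'), (241, 'g'), (244, 'g'), (247, 'g')]
257 [(160, 'B'), (163, 'B'), (166, 'B'), (169, 'B'), (172, 'B'), (175, 'B'), (178, 'B'), (181, 'B'), (184, 'B'), (187, 'B'), (190, 'B'), (193, 'B'), (196, 'B'), (199, '.'), (202, 'g'), (205, 'g'), (208, 'g'), (211, 'g'), (214, 'g'), (217, 'g'), (220, 'B'), (223, 'B'), (226, 'B'), (229, 'B'), (232, 'B'), (235, 'g'), (238, 'g'), (241, 'B'), (244, 'B'), (247, 'B')]
266 [(160, 'B'), (163, 'B'), (166, 'B'), (169, 'B'), (172, 'B'), (175, 'B'), (178, 'B'), (181, 'B'), (184, 'B'), (187, 'B'), (190, 'B'), (193, 'B'), (196, 'B'), (199, 'B'), (202, '.'), (205, '.'), (208, '.'), (211, '.'), (214, '.'), (217, 'B'), (220, 'B'), (223, 'B'), (226, 'B'), (229, 'B'), (232, '.'), (235, 'g'), (238, 'g'), (241, 'g'), (244, 'g'), (247, 'g')]
```

Emit:
{"fn": "move_arm", "kwargs": {
  "rows": [
    [-1,3,0.5,-2,0],
    [-1,6,0.5,-4,0],
    [-1,8,0.5,-5.3,0],
    [-1,8,0.5,-5.3,0],
    [-1,8,0.5,-5.3,0]
  ]
}}

```text
clock: 11.83
eef_pos: [544.9, -195.5, 196.6]
ee_rot: [-3.141, 0.0, -3.107]
wrist_force: [0.6, -0.8, -0.1]
opening: 4.1
finger_force: 58.6
```

```bash
python3 chk.py
```

```text
11.8333 [ 544.87511078 -195.52380958  196.62291602] [-1.79990079e+02  1.77018765e-02 -1.78016092e+02] [ 0.63039708 -0.75442927 -0.1186153 ] 4.102733762276214
side []
scene [((309.5, 258.5), 102.5, (12, 12))]
tip [256.3 205.8] hole [256.3 214.8]
248 [(160, 'B'), (163, 'B'), (166, 'B'), (169, 'B'), (172, 'B'), (175, 'B'), (178, 'B'), (181, 'B'), (184, 'B'), (187, 'B'), (190, 'B'), (193, 'B'), (196, 'B'), (199, 'B'), (202, 'B'), (205, 'B'), (208, 'B'), (211, '.'), (214, '.'), (217, '.'), (220, '.'), (223, 'B'), (226, 'B'), (229, 'B'), (232, 'B'), (235, 'g'), (238, 'g'), (241, 'g'), (244, 'g'), (247, 'g')]
257 [(160, 'B'), (163, 'B'), (166, 'B'), (169, 'B'), (172, 'B'), (175, 'B'), (178, 'B'), (181, 'B'), (184, 'B'), (187, 'B'), (190, 'B'), (193, 'B'), (196, 'B'), (199, 'B'), (202, 'g'), (205, 'g'), (208, 'g'), (211, 'g'), (214, 'g'), (217, 'g'), (220, 'g'), (223, 'g'), (226, 'B'), (229, 'B'), (232, 'B'), (235, 'B'), (238, 'B'), (241, 'B'), (244, 'B'), (247, 'B')]
266 [(160, 'B'), (163, 'B'), (166, 'B'), (169, 'B'), (172, 'B'), (175, 'B'), (178, 'B'), (181, 'B'), (184, 'B'), (187, 'B'), (190, 'B'), (193, 'B'), (196, 'B'), (199, 'B'), (202, 'B'), (205, 'B'), (208, 'B'), (211, '.'), (214, '.'), (217, '.'), (220, '.'), (223, 'B'), (226, 'B'), (229, 'B'), (232, 'B'), (235, 'g'), (238, 'g'), (241, 'g'), (244, 'g'), (247, 'g')]
```

The tip is now through: it shows in front of the paddle face below the hole's edge (rows 202–209). I'll seat the rim.

Emit:
{"fn": "move_arm", "kwargs": {
  "rows": [
    [-1,-0.5,0,-2,0],
    [-1,-1,0,-4,0],
    [-1,-1.5,0,-6,0],
    [-1,-2,0,-8,0],
    [-1,-2.5,0,-9,0],
    [-1,-2.5,0,-9,0]
  ]
}}

```text
clock: 12.48
eef_pos: [547.7, -195.4, 205.8]
ee_rot: [-3.141, 0.001, -3.107]
wrist_force: [-0.9, 0.1, -1.2]
opening: 4.3
finger_force: 58.6
```

Emit:
{"fn": "move_arm", "kwargs": {
  "rows": [
    [-1,0.5,0,-0.5,0],
    [-1,1,0,-1,0],
    [-1,1.5,0,-2,0],
    [-1,1.5,0,-2,0]
  ]
}}

```text
clock: 12.82
eef_pos: [545.6, -195.4, 207.4]
ee_rot: [3.142, -0.0, -3.107]
wrist_force: [0.0, 0.6, -1.5]
opening: 4.3
finger_force: 58.6
```

```bash
python3 chk.py
```

```text
12.8167 [ 545.60715692 -195.43068417  207.40114141] [ 1.79997363e+02 -2.77048906e-02 -1.78011799e+02] [ 0.01268592  0.61730349 -1.46625101] 4.311674118753941
side []
scene [((309.5, 259.0), 95.5, (12, 13))]
tip [256.3 205.8] hole [256.2 209.3]
248 [(160, 'B'), (163, 'B'), (166, 'B'), (169, 'B'), (172, 'B'), (175, 'B'), (178, 'B'), (181, 'B'), (184, 'B'), (187, 'B'), (190, 'B'), (193, 'B'), (196, 'B'), (199, 'B'), (202, '.'), (205, '.'), (208, '.'), (211, '.'), (214, '.'), (217, 'B'), (220, 'B'), (223, 'B'), (226, 'B'), (229, '.'), (232, '.'), (235, 'g'), (238, 'g'), (241, 'g'), (244, 'g'), (247, 'g')]
257 [(160, 'B'), (163, 'B'), (166, 'B'), (169, 'B'), (172, 'B'), (175, 'B'), (178, 'B'), (181, 'B'), (184, 'B'), (187, 'B'), (190, 'B'), (193, 'B'), (196, 'B'), (199, 'B'), (202, 'g'), (205, 'g'), (208, 'g'), (211, 'g'), (214, 'g'), (217, '.'), (220, 'B'), (223, 'B'), (226, 'B'), (229, 'B'), (232, 'g'), (235, 'g'), (238, 'g'), (241, 'B'), (244, 'B'), (247, 'B')]
266 [(160, 'B'), (163, 'B'), (166, 'B'), (169, 'B'), (172, 'B'), (175, 'B'), (178, 'B'), (181, 'B'), (184, 'B'), (187, 'B'), (190, 'B'), (193, 'B'), (196, 'B'), (199, 'B'), (202, 'B'), (205, '.'), (208, '.'), (211, '.'), (214, '.'), (217, 'B'), (220, 'B'), (223, 'B'), (226, 'B'), (229, '.'), (232, '.'), (235, 'g'), (238, 'g'), (241, 'g'), (244, 'g'), (247, 'g')]
```

Emit:
{"fn": "move_arm", "kwargs": {
  "rows": [
    [-1,3,0,-2.2,0],
    [-1,6,0,-4.3,0],
    [-1,9,0,-6.2,0],
    [-1,12,0,-8.2,0],
    [-1,15,0,-10,0],
    [-1,18,0,-11.7,0],
    [-1,20,0,-12.8,0],
    [-1,20,0,-12.8,0]
  ]
}}

```text
clock: 13.63
eef_pos: [525.3, -196.3, 220.4]
ee_rot: [-3.141, -0.0, -3.107]
wrist_force: [-0.3, -0.6, -3.4]
opening: 4.3
finger_force: 58.5
```

```bash
cat > chk2.py <<'E'
from h import *
s=read_state();P=s['eef_pos'];print(s['clock'],P,np.degrees(s['ee_rot']),s['wrist_force'],s['opening'])
H=P+[14.8,0.5,-75.8-11]
for n in('side','scene'):
    c=snap(n,n+'B');p=proj(cam(c),H);print(n,p,hole(c['image'],p))
    r=30;x,y=(p-r).astype(int);h=cv2.cvtColor(c['image'],cv2.COLOR_BGR2HSV);m=((h[...,0]>5)&(h[...,0]<17)&(h[...,1]>105)).astype(np.uint8)
    print('\n'.join(''.join('#' if v else '.' for v in q) for q in m[int(p[1])-16:int(p[1])+60:2,max(int(p[0])-45,0):int(p[0])+30])) if n=='side' else '')
E
python3 chk2.py
```

```text
File "chk2.py", line 7
    print('\n'.join(''.join('#' if v else '.' for v in q) for q in m[int(p[1])-16:int(p[1])+60:2,max(int(p[0])-45,0):int(p[0])+30])) if n=='side' else '')
                                                                                                                                                         ^
SyntaxError: unmatched ')'
```

```bash
cat > chk2.py <<'E'
from h import *
import sys
s=read_state();P=s['eef_pos'];print(s['clock'],P,s['wrist_force'],s['opening'])
H=P+[14.8,0.5,-75.8-11];hp=[]
def blob(im,p):
    h=cv2.cvtColor(im,cv2.COLOR_BGR2HSV);m=((h[...,0]>5)&(h[...,0]<17)&(h[...,1]>118)&(h[...,2]<185)).astype(np.uint8)
    n,l,st,c=cv2.connectedComponentsWithStats(m);b=[k for k in range(1,n) if st[k,4]>250 and abs(c[k]-p).max()<70]
    o=[]
    for k in b:
        cn=cv2.findContours((l==k).astype(np.uint8),cv2.RETR_EXTERNAL,cv2.CHAIN_APPROX_NONE)[0][0]
        e=(c[k].round(1).tolist(),int(st[k,4]),[round(float(v),1) for q in cv2.minAreaRect(cn) for v in np.atleast_1d(q)]);o.append(e)
    return o
for n in('side','scene'):
    c=snap(n,n+'B');C=cam(c);p=proj(C,H);print(n,'pred hole',p,hole(c['image'],p),blob(c['image'],p))
    for th in(0,10,20,30):print(th,'blade ctr',proj(C,H+[-95*np.sin(np.radians(th)),0,-95*np.cos(np.radians(th))]),end=' ')
    print()
E
python3 chk2.py
```

```text
13.6333 [ 525.3230455  -196.25313816  220.43597046] [-0.26341099 -0.63753063 -3.43903439] 4.2774188585011474
side pred hole [253.7 269.8] [] [([315.0, 237.6], 953, [313.6, 236.1, 18.8, 95.8, 5.3]), ([240.5, 295.7], 1258, [242.7, 292.2, 30.6, 65.2, 25.2])]
0 blade ctr [253.9 297.6] 10 blade ctr [247.5 299.7] 20 blade ctr [241.2 300.9] 30 blade ctr [235.1 301.2] 
scene pred hole [306.1 261.1] [((304.5, 262.5), 85.5, (12, 12))] [([297.5, 293.0], 984, [295.7, 292.4, 52.2, 38.7, 85.2])]
0 blade ctr [301.9 283.3] 10 blade ctr [297.6 288.3] 20 blade ctr [293.5 292.7] 30 blade ctr [289.6 296.2]
```

Emit:
{"fn": "move_arm", "kwargs": {
  "rows": [
    [-1,3.5,0,-1.5,0],
    [-1,7,0,-2.9,0],
    [-1,10.5,0,-4.2,0],
    [-1,14,0,-5.4,0],
    [-1,17.5,0,-6.4,0],
    [-1,21,0,-7.3,0],
    [-1,24,0,-8.1,0],
    [-1,24,0,-8.1,0]
  ]
}}

```text
clock: 14.4
eef_pos: [501.3, -197.1, 228.5]
ee_rot: [-3.141, -0.0, -3.107]
wrist_force: [0.1, 0.1, -2.7]
opening: 3.9
finger_force: 58.5
```

Emit:
{"fn": "move_arm", "kwargs": {
  "rows": [
    [-1,3,0,-0.8,0],
    [-1,6,0,-1.5,0],
    [-1,9,0,-2.1,0],
    [-1,12,0,-2.6,0],
    [-1,15,0,-3,0],
    [-1,18,0,-3.4,0],
    [-1,21,0,-3.6,0],
    [-1,23,0,-3.7,0]
  ]
}}

```text
clock: 15.07
eef_pos: [478.6, -197.8, 232.1]
ee_rot: [-3.142, 0.0, -3.107]
wrist_force: [-0.5, -0.3, -2.4]
opening: 3.9
finger_force: 58.6
```

```bash
python3 chk2.py
```

```text
15.0667 [ 478.59985422 -197.78069807  232.08787906] [-0.54036534 -0.32673402 -2.40746501] 3.947789042385943
side pred hole [234.4 273.7] [] [([235.2, 297.6], 1001, [234.3, 295.6, 58.2, 28.0, 62.1]), ([165.4, 300.8], 1013, [165.2, 301.9, 24.3, 47.8, 84.0])]
0 blade ctr [235.7 301.9] 10 blade ctr [229.1 304. ] 20 blade ctr [222.5 305.3] 30 blade ctr [216.1 305.6] 
scene pred hole [293.7 274.7] [((291.5, 275.5), 53.0, (12, 8))] []
0 blade ctr [290.3 296.6] 10 blade ctr [285.8 301.9] 20 blade ctr [281.3 306.6] 30 blade ctr [277.1 310.5]
```

The paddle now stands almost plumb on the hook. I'll lift it straight up.

Emit:
{"fn": "move_arm", "kwargs": {
  "rows": [
    [-1,2,0,-1,0],
    [-1,4,0,-2.5,0],
    [-1,5,0,-4.5,0],
    [-1,5,0,-7,0],
    [-1,5,0,-10,0],
    [-1,5,0,-14,0],
    [-1,5,0,-18,0],
    [-1,5,0,-23,0]
  ]
}}

```text
clock: 15.83
eef_pos: [474.0, -197.8, 255.4]
ee_rot: [3.141, 0.0, -3.107]
wrist_force: [0.3, -0.5, -3.6]
opening: 3.6
finger_force: 58.6
```

Emit:
{"fn": "move_arm", "kwargs": {
  "rows": [
    [-1,0,0,-6,0],
    [-1,0,0,-13,0],
    [-1,0,0,-21,0],
    [-1,0,0,-30,0],
    [-1,0,0,-39,0],
    [-1,0,0,-47,0],
    [-1,0,0,-53,0],
    [-1,0,0,-57,0]
  ]
}}

```text
clock: 16.5
eef_pos: [474.3, -198.0, 313.1]
ee_rot: [-3.141, 0.001, -3.107]
wrist_force: [-0.0, -0.1, -2.0]
opening: 4.3
finger_force: 58.6
```

```bash
python3 chk2.py
```

```text
16.5 [ 474.29810043 -197.99039282  313.11475714] [-0.00248092 -0.12084969 -2.02052993] 4.273359975826656
side pred hole [231.3 247.7] [] [([245.8, 189.4], 548, [245.0, 190.9, 59.4, 18.5, 75.7]), ([169.0, 180.2], 279, [169.5, 180.1, 9.5, 31.6, 80.5]), ([232.4, 274.5], 896, [233.1, 275.7, 73.3, 22.0, 70.7]), ([165.4, 300.7], 992, [165.2, 301.7, 23.9, 47.7, 84.6])]
0 blade ctr [232.9 278.7] 10 blade ctr [225.9 280.8] 20 blade ctr [218.9 282. ] 30 blade ctr [212.2 282.2] 
scene pred hole [295.7 254.4] [((294.5, 254.5), 68.5, (14, 10))] [([302.5, 286.6], 315, [302.4, 284.6, 22.7, 30.7, 23.2])]
0 blade ctr [291.9 279.8] 10 blade ctr [287.  285.3] 20 blade ctr [282.2 290.2] 30 blade ctr [277.7 294.1]
```

Emit:
{"fn": "move_arm", "kwargs": {
  "rows": [
    [-1,-1.5,1.1,0,0],
    [-1,-4.4,3.4,0,0],
    [-1,-8.8,6.9,0,0],
    [-1,-14.6,11.5,0,0],
    [-1,-21.2,16.6,0,0],
    [-1,-28.5,22.4,0,0],
    [-1,-35.9,28.1,0,0],
    [-1,-43.2,33.8,0,0]
  ]
}}

```text
clock: 17.27
eef_pos: [517.0, -161.6, 312.0]
ee_rot: [3.141, 0.0, -3.106]
wrist_force: [0.6, -0.4, -2.2]
opening: 4.3
finger_force: 58.6
```

Emit:
{"fn": "move_arm", "kwargs": {
  "rows": [
    [-1,-7.3,5.7,0,0],
    [-1,-14.6,11.5,1,0],
    [-1,-22,17.2,2,0],
    [-1,-29.3,22.9,3,0],
    [-1,-36.6,28.7,4,0],
    [-1,-43.9,34.4,5,0],
    [-1,-51.2,40.1,6,0],
    [-1,-58.6,45.9,7,0]
  ]
}}

```text
clock: 17.93
eef_pos: [573.6, -114.1, 304.9]
ee_rot: [3.142, -0.0, -3.107]
wrist_force: [0.8, -0.2, -3.3]
opening: 3.9
finger_force: 58.5
```

Emit:
{"fn": "move_arm", "kwargs": {
  "rows": [
    [-1,-7.3,5.7,0,-0.6],
    [-1,-14.6,11.5,0,-1.2],
    [-1,-22,17.2,0,-2],
    [-1,-28.5,22.4,0,-3],
    [-1,-34.4,27,0,-4],
    [-1,-39.5,31,0,-4.6],
    [-1,-42.5,33.3,0,-5.1],
    [-1,-44.6,35,0,-5.1]
  ]
}}

```text
clock: 18.6
eef_pos: [616.7, -77.7, 304.9]
ee_rot: [3.141, -0.0, -3.017]
wrist_force: [0.3, -0.2, -3.3]
opening: 3.8
finger_force: 58.5
```

Emit:
{"fn": "move_arm", "kwargs": {
  "rows": [
    [-1,0,0,0,0],
    [-1,0,0,0,0],
    [-1,0,0,0,0],
    [-1,0,0,0,0],
    [-1,0,0,0,0],
    [-1,0,0,0,0]
  ]
}}

```text
clock: 19.1
eef_pos: [616.1, -78.5, 305.1]
ee_rot: [-3.141, -0.0, -3.018]
wrist_force: [0.1, -0.0, -2.6]
opening: 3.9
finger_force: 58.5
```

```bash
python3 chk2.py; python3 - <<'E'
from h import *
s=read_state();print(np.degrees(s['ee_rot']))
c=snap('wrist','w11');W=camw(c,s);P=s['eef_pos'];yw=s['ee_rot'][2]-np.pi;hx=np.array([np.cos(yw),np.sin(yw),0])
w=c['image'];print('railpred',proj(W,(683.1,-70,278)),proj(W,(683.1-80*.125,10,278)))
for k in (200,310):print(k,[(r,tuple(int(v) for v in w[r,k])) for r in range(240,384,4)])
print('freetip',proj(W,P+41*hx+[0,0,6.3]),'tip',proj(W,P-2.8*hx-[0,0,58.2]))
print([(r,tuple(int(v) for v in w[r,256])) for r in range(190,240,3)])
E
```

```text
19.1 [616.13621483 -78.45308332 305.07267283] [ 0.12478948 -0.00732772 -2.63938343] 3.9344171937338492
side pred hole [266.5 198. ] [] [([250.2, 197.1], 1999, [243.6, 199.8, 160.2, 48.9, 59.0]), ([315.0, 242.3], 746, [313.3, 240.5, 18.7, 89.5, 3.9])]
0 blade ctr [266.1 228.1] 10 blade ctr [260.  229.7] 20 blade ctr [254.1 230.4] 30 blade ctr [248.5 230.1] 
scene pred hole [288.3 179.8] [((282.5, 194.5), 9.5, (4, 6)), ((286.5, 178.5), 63.0, (12, 10))] []
0 blade ctr [285.6 207.6] 10 blade ctr [281.2 211.7] 20 blade ctr [277. 215.] 30 blade ctr [273.  217.4] 
[-1.79998362e+02  4.27160293e-03 -1.72918108e+02]
railpred [256.1 304.9] [360.1 304.9]
200 [(240, (163, 173, 183)), (244, (163, 174, 183)), (248, (163, 174, 183)), (252, (163, 173, 183)), (256, (161, 173, 182)), (260, (161, 173, 182)), (264, (163, 174, 182)), (268, (162, 173, 182)), (272, (162, 172, 182)), (276, (161, 172, 181)), (280, (39, 40, 44)), (284, (37, 38, 40)), (288, (37, 37, 39)), (292, (39, 38, 38)), (296, (37, 36, 37)), (300, (35, 34, 34)), (304, (36, 34, 35)), (308, (37, 36, 36)), (312, (37, 35, 36)), (316, (36, 34, 
[... 848 characters left out ...]
3, 24)), (332, (27, 26, 26)), (336, (25, 24, 24)), (340, (24, 23, 24)), (344, (25, 22, 22)), (348, (25, 23, 22)), (352, (25, 22, 23)), (356, (25, 22, 22)), (360, (24, 22, 20)), (364, (22, 19, 19)), (368, (19, 17, 17)), (372, (22, 20, 20)), (376, (23, 21, 20)), (380, (23, 19, 20))]
freetip [256.  309.3] tip [256.2 205.8]
[(190, (41, 64, 94)), (193, (40, 63, 92)), (196, (38, 60, 88)), (199, (39, 59, 86)), (202, (82, 80, 83)), (205, (108, 105, 105)), (208, (122, 118, 117)), (211, (110, 106, 106)), (214, (77, 81, 93)), (217, (39, 62, 93)), (220, (49, 81, 122)), (223, (51, 86, 128)), (226, (74, 93, 122)), (229, (116, 112, 112)), (232, (110, 106, 106)), (235, (105, 101, 101)), (238, (99, 95, 97))]
```

Emit:
{"fn": "move_arm", "kwargs": {
  "rows": [
    [-1,-4,0,0,0],
    [-1,-10,0,2,0],
    [-1,-17,0,7,0],
    [-1,-24,0,13,0],
    [-1,-29,0,17,0],
    [-1,-33,0,19,0],
    [-1,-35,0,20.5,0],
    [-1,-35,0,21,0]
  ]
}}

```text
clock: 19.92
eef_pos: [651.4, -73.5, 283.3]
ee_rot: [3.141, -0.001, -3.017]
wrist_force: [0.6, -0.1, -3.5]
opening: 3.8
finger_force: 58.5
```

Emit:
{"fn": "move_arm", "kwargs": {
  "rows": [
    [-1,0,0,0,0],
    [-1,0,0,0,0],
    [-1,0,0,0,0],
    [-1,0,0,0,0]
  ]
}}

```text
clock: 20.25
eef_pos: [650.9, -74.0, 284.4]
ee_rot: [-3.141, 0.0, -3.018]
wrist_force: [0.5, -0.1, -2.9]
opening: 4.2
finger_force: 58.5
```

```bash
python3 - <<'E'
from h import *
s=read_state();print(s['clock'],s['eef_pos'],np.degrees(s['ee_rot']),s['wrist_force'])
c=snap('wrist','w12');W=camw(c,s);w=c['image'];snap('side','d12')
for y in(-110,-120): print('railpred',proj(W,(683.1-(y+70)*.125,y,278)), proj(W,(683.1-7.3-(y+70)*.125,y,278)), proj(W,(683.1+7.3-(y+70)*.125,y,278)))
P=s['eef_pos']
for k in (170,190,200,320,335):print(k,[(r,tuple(int(v) for v in w[r,k])) for r in range(256,300,3)])
E
```

```text
20.25 [650.92243682 -73.97402366 284.39333125] [-1.79987648e+02  2.18205771e-02 -1.72912913e+02] [ 0.49271479 -0.14130356 -2.88669808]
railpred [195.1 284.7] [195.6 275.4] [194.5 293.7]
railpred [179.8 284.7] [180.2 275.4] [179.5 293.7]
170 [(256, (163, 174, 183)), (259, (163, 174, 182)), (262, (163, 174, 182)), (265, (163, 174, 183)), (268, (68, 75, 84)), (271, (105, 102, 102)), (274, (129, 125, 124)), (277, (146, 141, 139)), (280, (164, 157, 157)), (283, (160, 154, 153)), (286, (97, 93, 92)), (289, (41, 40, 41)), (292, (39, 38, 39)), (295, (38, 37, 38)), (298, (38, 36, 37))]
190 [(256, (134, 143, 152)), (259, (129, 139, 147)), (262, (129, 139, 147)), (265, (133, 144, 151)), (268, (104, 113, 124)), (271, (107, 106, 109)), (274, (127, 122, 121)), (277, (91, 87, 86)), (280, (40, 40, 41)), (283, (40, 39, 41)), (286, (42, 42, 42)), (289, (39, 38, 39)), (292, (36, 36, 37)), (295, (35, 35, 36)), (298, (38, 37, 38))]
200 [(256, (163, 174, 182)), (259, (162, 174, 182)), (262, (162, 173, 182)), (265, (163, 174, 182)), (268, (160, 170, 179)), (271, (84, 82, 83)), (274, (126, 121, 121)), (277, (141, 135, 134)), (280, (49, 48, 49)), (283, (39, 38, 41)), (286, (36, 36, 38)), (289, (37, 36, 38)), (292, (38, 37, 38)), (295, (37, 36, 37)), (298, (37, 35, 35))]
320 [(256, (161, 173, 182)), (259, (68, 112, 141)), (262, (52, 107, 140)), (265, (65, 141, 180)), (268, (69, 144, 180)), (271, (66, 137, 175)), (274, (84, 82, 84)), (277, (59, 58, 61)), (280, (34, 36, 41)), (283, (32, 33, 38)), (286, (32, 33, 38)), (289, (30, 31, 35)), (292, (31, 31, 36)), (295, (32, 32, 35)), (298, (30, 30, 34))]
335 [(256, (161, 173, 182)), (259, (158, 170, 180)), (262, (53, 106, 139)), (265, (60, 127, 164)), (268, (68, 144, 181)), (271, (61, 136, 175)), (274, (80, 84, 91)), (277, (92, 88, 90)), (280, (85, 83, 84)), (283, (33, 35, 40)), (286, (33, 34, 39)), (289, (32, 34, 39)), (292, (31, 33, 37)), (295, (31, 32, 37)), (298, (31, 32, 35))]
```

```bash
python3 - <<'E'
from h import *
for f,lo,hi,cols in(('w2',225,256,range(100,420,20)),('w12',255,292,list(range(100,216,12))+list(range(300,440,12)))):
    q=load(f);c=q['c'];W=camw(c,q['s']);im=c['image'].astype(int);out=[]
    for k in cols:
        v=im[lo:hi,k];sat=v.max(1)-v.min(1);g=np.where((sat<9)&(v.max(1)>55))[0]  # rail: neutral grey
        if len(g)>3:
            r=lo+g[0];out.append((k,int(r),lo+int(g[-1]),plane(W,(k,r),278)[:2].tolist()))
    print(f);[print(*o) for o in out]
E
```

```text
w2
100 240 255 [684.1, -160.1]
120 232 255 [675.8, -145.3]
140 241 255 [681.5, -131.1]
160 241 255 [679.8, -116.6]
180 241 255 [678.1, -102.1]
200 241 255 [676.4, -87.6]
220 242 251 [675.5, -73.1]
240 242 255 [673.8, -58.6]
260 225 255 [658.5, -45.7]
280 242 255 [670.4, -29.5]
300 236 246 [663.8, -15.8]
320 242 249 [667.0, -0.5]
340 243 255 [666.1, 14.2]
360 243 255 [664.3, 28.8]
380 243 255 [662.6, 43.3]
400 243 255 [660.9, 57.9]
w12
100 270 291 [684.3, -171.6]
112 270 291 [683.3, -163.9]
124 270 291 [682.4, -156.2]
136 270 291 [681.4, -148.5]
148 270 291 [680.5, -140.8]
160 270 291 [679.5, -133.1]
172 270 285 [678.5, -125.4]
184 270 278 [677.6, -117.7]
196 271 278 [677.4, -109.9]
208 271 283 [676.4, -102.2]
300 274 281 [671.3, -42.6]
312 274 280 [670.3, -34.9]
324 274 277 [669.3, -27.2]
336 275 281 [669.1, -19.2]
348 275 289 [668.1, -11.5]
360 275 291 [667.2, -3.7]
372 275 291 [666.2, 4.0]
384 275 291 [665.2, 11.8]
396 275 291 [664.3, 19.5]
408 275 291 [663.3, 27.3]
420 275 291 [662.3, 35.1]
432 275 291 [661.3, 42.8]
```

The measured rail centre is about 1.4 mm nearer than assumed (x≈681.7 at y=-70), so I'll adjust for that and lower onto the rail.

Emit:
{"fn": "move_arm", "kwargs": {
  "rows": [
    [-1,0,0,3.4,0],
    [-1,0,0,6.4,0],
    [-1,-0.5,0,8.4,0],
    [-1,-1.5,0,10.4,0],
    [-1,-2.5,0,11.4,0],
    [-1,-3.5,0,13.4,0],
    [-1,-4,0,14.4,0],
    [-1,-5,0,16.4,0]
  ]
}}

```text
clock: 21.02
eef_pos: [656.2, -73.2, 267.6]
ee_rot: [-3.142, 0.0, -3.018]
wrist_force: [-0.1, -0.1, -2.9]
opening: 4.1
finger_force: 58.5
```

Emit:
{"fn": "move_arm", "kwargs": {
  "rows": [
    [-1,-1,0,1,0],
    [-1,-2,0,2,0],
    [-1,-3,0,3,0],
    [-1,-3.5,0,4,0],
    [-1,-3.5,0,4,0],
    [-1,-3.5,0,4,0]
  ]
}}

```text
clock: 21.52
eef_pos: [659.4, -72.8, 263.6]
ee_rot: [3.142, -0.0, -3.018]
wrist_force: [-0.1, 0.0, -3.3]
opening: 4.0
finger_force: 58.5
```

Emit:
{"fn": "move_arm", "kwargs": {
  "rows": [
    [-1,0,0,0.7,0],
    [-1,0,0,1.4,0],
    [-1,0,0,2,0],
    [-1,0,0,2,0],
    [-1,0,0,2,0]
  ]
}}

```text
clock: 21.93
eef_pos: [659.3, -72.8, 261.6]
ee_rot: [3.142, -0.0, -3.018]
wrist_force: [-0.0, 0.1, -3.3]
opening: 3.9
finger_force: 58.5
```

Emit:
{"fn": "move_arm", "kwargs": {
  "rows": [
    [-1,0,0,0.5,0],
    [-1,0,0,1,0],
    [-1,0,0,1,0],
    [-1,0,0,1,0]
  ]
}}

```text
clock: 22.27
eef_pos: [659.5, -72.8, 260.6]
ee_rot: [3.142, 0.0, -3.018]
wrist_force: [-0.8, 0.2, -2.8]
opening: 4.0
finger_force: 58.5
```

Emit:
{"fn": "move_arm", "kwargs": {
  "rows": [
    [-1,0,0,0.5,0],
    [-1,0,0,1,0],
    [-1,0,0,1,0],
    [-1,0,0,1,0]
  ]
}}

```text
clock: 22.6
eef_pos: [659.5, -72.8, 259.8]
ee_rot: [3.142, 0.0, -3.018]
wrist_force: [-0.2, -0.5, -1.9]
opening: 4.7
finger_force: 58.6
```

Emit:
{"fn": "move_arm", "kwargs": {
  "rows": [
    [-1,0,0,0.5,0],
    [-1,0,0,1,0],
    [-1,0,0,1,0],
    [-1,0,0,1,0]
  ]
}}

```text
clock: 22.93
eef_pos: [659.6, -72.8, 259.3]
ee_rot: [-3.141, 0.001, -3.018]
wrist_force: [-2.4, -0.5, 3.1]
opening: 3.7
finger_force: 58.9
```

Seated: the vertical force now reads upward. I'll release gently.

Emit:
{"fn": "move_arm", "kwargs": {
  "rows": [
    [-0.9,0,0,0,0],
    [-0.8,0,0,0,0],
    [-0.7,0,0,0,0],
    [-0.5,0,0,0,0],
    [-0.2,0,0,0,0],
    [-0.1,0,0,0,0],
    [-0.1,0,0,0,0],
    [-0.1,0,0,0,0]
  ]
}}

```text
clock: 23.6
eef_pos: [659.5, -72.8, 258.6]
ee_rot: [3.142, 0.0, -3.018]
wrist_force: [0.0, 0.5, -0.5]
opening: 38.4
finger_force: 0.0
```

Emit:
{"fn": "move_arm", "kwargs": {
  "rows": [
    [-0.1,0,0,0,0],
    [-0.1,0,0,0,0],
    [-0.1,0,0,0,0],
    [-0.1,0,0,0,0],
    [-0.1,0,0,0,0],
    [-0.1,0,0,0,0],
    [-0.1,0,0,0,0],
    [-0.1,0,0,0,0]
  ]
}}

```text
clock: 24.27
eef_pos: [659.5, -72.8, 258.6]
ee_rot: [3.142, 0.0, -3.018]
wrist_force: [0.5, 0.1, 0.4]
opening: 38.5
finger_force: 0.0
```

```bash
python3 - <<'E'
from h import *
s=read_state();c=snap('wrist','w13');w=c['image'].astype(int);W=camw(c,s);print(s['eef_pos'],s['opening'],s['wrist_force'])
for r in range(190,300,10):
    v=w[r,205:310];sat=v.max(1)-v.min(1);g=205+np.where((sat<9)&(v.max(1)>85))[0];print(r,g.min() if len(g) else '',g.max() if len(g) else '',len(g),end=' | ')
for f in('side','scene'):
    a=snap(f,f+'C');C=cam(a);P=np.array([681.7,-70,235-50-11.]);print(f,proj(C,P),hole(a['image'],proj(C,P)))
E
```

```text
[659.46500064 -72.79448097 258.61401964] 38.45200850718238 [0.45578017 0.07664701 0.40865261]
190   0 | 200   0 | 210   0 | 220 254 259 6 | 230 208 212 5 | 240 205 302 20 | 250 207 306 18 | 260 205 309 23 | 270 205 309 23 | 280 251 261 11 | 290 222 272 40 | side [283.5 204.4] []
scene [297.5 178. ] [((297.5, 177.5), 57.0, (12, 10))]
```

The hole is at the predicted hung position. I'll withdraw straight up, then back.

Emit:
{"fn": "move_arm", "kwargs": {
  "rows": [
    [-0.1,0,0,-5,0],
    [-0.1,0,0,-13,0],
    [-0.1,0,0,-23,0],
    [-0.1,0,0,-35,0],
    [-0.1,0,0,-50,0],
    [-0.1,0,0,-70,0],
    [-0.1,0,0,-90,0],
    [-0.1,0,0,-110,0]
  ]
}}

```text
clock: 25.08
eef_pos: [659.5, -72.7, 370.9]
ee_rot: [-3.141, 0.001, -3.018]
wrist_force: [0.7, -0.1, 0.4]
opening: 38.7
finger_force: 0.0
```

Emit:
{"fn": "move_arm", "kwargs": {
  "rows": [
    [-0.1,20,0,-10,0],
    [-0.1,50,0,-20,0],
    [-0.1,80,0,-30,0],
    [-0.1,110,0,-30,0],
    [-0.1,130,0,-30,0],
    [-0.1,130,0,-30,0],
    [-0.1,130,0,-30,0],
    [-0.1,130,0,-30,0]
  ]
}}

```text
clock: 25.75
eef_pos: [531.3, -88.7, 399.6]
ee_rot: [-3.141, 0.002, -3.018]
wrist_force: [0.1, 1.1, 0.6]
opening: 38.5
finger_force: 0.0
```

Emit:
{"fn": "move_arm", "kwargs": {
  "rows": [
    [-0.1,0,0,0,0],
    [-0.1,0,0,0,0],
    [-0.1,0,0,0,0],
    [-0.1,0,0,0,0],
    [-0.1,0,0,0,0],
    [-0.1,0,0,0,0],
    [-0.1,0,0,0,0],
    [-0.1,0,0,0,0]
  ]
}}

```text
clock: 26.42
eef_pos: [530.5, -88.8, 398.6]
ee_rot: [3.142, -0.0, -3.018]
wrist_force: [0.0, -0.0, 0.2]
opening: 38.5
finger_force: 0.0
```

```bash
cat > fin.py <<'E'
from h import *
s=read_state();print(s['clock'],s['eef_pos'],s['wrist_force'])
P=np.array([681.7,-70,174.]);G=np.array([681.7,-70,235.])
for k in range(3):
  for f in('side','scene'):
    a=snap(f,f+'D');C=cam(a);p=proj(C,P);g=proj(C,G);i=a['image']
    try: r=red(i,int(g[0])-8,int(g[1])-12,int(g[0])+8,int(g[1])+12)
    except Exception: r=None
    h=cv2.cvtColor(i,cv2.COLOR_BGR2HSV);m=((h[...,0]>5)&(h[...,0]<17)&(h[...,1]>118)&(h[...,2]<185))
    q=proj(C,P-[0,0,85]).astype(int);y,x=np.nonzero(m[q[1]-35:q[1]+35,q[0]-35:q[0]+35])
    print(f,'hole',p,hole(i,p),'grip',g,r,'blade pred',q,'brown',(x.mean()+q[0]-35).round(2),(y.mean()+q[1]-35).round(2),len(x))
E
python3 fin.py
```

```text
26.4167 [530.46996454 -88.82256401 398.5937375 ] [ 0.01979381 -0.03048399  0.16349144]
side hole [283.5 204.4] [] grip [284.3 184.5] (array([284.25490196, 184.98039216]), np.int32(51)) blade pred [282 230] brown 286.4 226.94 1302
scene hole [297.5 178. ] [((297.0, 177.5), 57.0, (11, 10))] grip [299.8 158.9] (array([300.35714286, 159.35714286]), np.int32(28)) blade pred [294 201] brown 299.94 190.17 277
side hole [283.5 204.4] [] grip [284.3 184.5] (array([284.26530612, 184.87755102]), np.int32(49)) blade pred [282 230] brown 286.71 227.14 1303
scene hole [297.5 178. ] [((285.5, 191.0), 15.0, (4, 9)), ((297.0, 177.5), 56.5, (11, 10))] grip [299.8 158.9] (array([300.53333333, 159.7       ]), np.int32(30)) blade pred [294 201] brown 300.36 190.18 273
side hole [283.5 204.4] [] grip [284.3 184.5] (array([284.34, 184.98]), np.int32(50)) blade pred [282 230] brown 287.05 227.17 1291
scene hole [297.5 178. ] [((284.0, 192.5), 28.5, (9, 8)), ((297.0, 177.5), 56.5, (11, 10))] grip [299.8 158.9] (array([300.40625, 159.75   ]), np.int32(32)) blade pred [294 201] brown 300.44 189.87 284
```

Red grip and hole are at the hung position, but the blade still drifts a little. I'll wait for it to settle and check again, including the dark paddle.

Emit:
{"fn": "move_arm", "kwargs": {
  "rows": [
    [-0.1,0,0,0,0],
    [-0.1,0,0,0,0],
    [-0.1,0,0,0,0],
    [-0.1,0,0,0,0],
    [-0.1,0,0,0,0],
    [-0.1,0,0,0,0],
    [-0.1,0,0,0,0],
    [-0.1,0,0,0,0]
  ]
}}

```text
clock: 27.38
eef_pos: [530.4, -88.9, 398.6]
ee_rot: [3.142, 0.0, -3.018]
wrist_force: [-0.4, -0.9, 0.5]
opening: 38.5
finger_force: 0.0
```

Emit:
{"fn": "move_arm", "kwargs": {
  "rows": [
    [-0.1,0,0,0,0],
    [-0.1,0,0,0,0],
    [-0.1,0,0,0,0],
    [-0.1,0,0,0,0],
    [-0.1,0,0,0,0],
    [-0.1,0,0,0,0],
    [-0.1,0,0,0,0],
    [-0.1,0,0,0,0]
  ]
}}

```text
clock: 28.05
eef_pos: [530.4, -88.8, 398.6]
ee_rot: [3.142, -0.0, -3.018]
wrist_force: [-0.2, 0.5, -0.4]
opening: 38.5
finger_force: 0.0
```

Emit:
{"fn": "move_arm", "kwargs": {
  "rows": [
    [-0.1,0,0,0,0],
    [-0.1,0,0,0,0],
    [-0.1,0,0,0,0],
    [-0.1,0,0,0,0],
    [-0.1,0,0,0,0],
    [-0.1,0,0,0,0],
    [-0.1,0,0,0,0],
    [-0.1,0,0,0,0]
  ]
}}

```text
clock: 28.72
eef_pos: [530.4, -88.9, 398.6]
ee_rot: [3.142, -0.0, -3.018]
wrist_force: [0.4, -0.1, -0.3]
opening: 38.0
finger_force: 0.0
```

Emit:
{"fn": "move_arm", "kwargs": {
  "rows": [
    [-0.1,0,0,0,0],
    [-0.1,0,0,0,0],
    [-0.1,0,0,0,0],
    [-0.1,0,0,0,0],
    [-0.1,0,0,0,0],
    [-0.1,0,0,0,0],
    [-0.1,0,0,0,0],
    [-0.1,0,0,0,0]
  ]
}}

```text
clock: 29.38
eef_pos: [530.4, -88.9, 398.6]
ee_rot: [3.142, 0.0, -3.018]
wrist_force: [0.5, 0.1, -0.2]
opening: 38.3
finger_force: 0.0
```

Emit:
{"fn": "move_arm", "kwargs": {
  "rows": [
    [-0.1,0,0,0,0],
    [-0.1,0,0,0,0],
    [-0.1,0,0,0,0],
    [-0.1,0,0,0,0],
    [-0.1,0,0,0,0],
    [-0.1,0,0,0,0],
    [-0.1,0,0,0,0],
    [-0.1,0,0,0,0]
  ]
}}

```text
clock: 30.05
eef_pos: [530.5, -88.8, 398.6]
ee_rot: [3.142, 0.0, -3.018]
wrist_force: [-0.3, -0.0, 0.8]
opening: 38.4
finger_force: 0.0
```

Emit:
{"fn": "move_arm", "kwargs": {
  "rows": [
    [-0.1,0,0,0,0],
    [-0.1,0,0,0,0],
    [-0.1,0,0,0,0],
    [-0.1,0,0,0,0],
    [-0.1,0,0,0,0],
    [-0.1,0,0,0,0],
    [-0.1,0,0,0,0],
    [-0.1,0,0,0,0]
  ]
}}

```text
clock: 30.72
eef_pos: [530.5, -88.9, 398.6]
ee_rot: [3.142, 0.0, -3.018]
wrist_force: [0.5, 0.5, 0.7]
opening: 38.4
finger_force: 0.0
```

```bash
python3 fin.py; python3 fin.py; python3 - <<'E'
from h import *
b=load('sideD')['c']['image'];D=cam(load('sideD')['c'])
def dark(i):
    h=cv2.cvtColor(i,cv2.COLOR_BGR2HSV)[160:215,225:262];m=(h[...,0]<15)&(h[...,1]>90)&(h[...,2]<110);y,x=np.nonzero(m);return x.mean()+225,y.mean()+160,len(x)
for f in('d0','d5','d6','sideD'):print(f,dark(load(f)['c']['image']))
E
```

```text
30.7167 [530.45741934 -88.86743389 398.61981957] [0.49466184 0.54633978 0.67213638]
side hole [283.5 204.4] [] grip [284.3 184.5] (array([284.32, 184.98]), np.int32(50)) blade pred [282 230] brown 286.71 227.04 1297
scene hole [297.5 178. ] [((297.5, 177.5), 59.0, (12, 10))] grip [299.8 158.9] (array([300.22857143, 159.57142857]), np.int32(35)) blade pred [294 201] brown 300.33 190.02 278
side hole [283.5 204.4] [] grip [284.3 184.5] (array([284.29166667, 184.97916667]), np.int32(48)) blade pred [282 230] brown 286.45 226.79 1284
scene hole [297.5 178. ] [((286.0, 191.5), 8.5, (5, 4)), ((297.5, 177.5), 57.5, (12, 10))] grip [299.8 158.9] (array([300.43243243, 159.89189189]), np.int32(37)) blade pred [294 201] brown 300.27 190.39 281
side hole [283.5 204.4] [] grip [284.3 184.5] (array([284.32, 184.86]), np.int32(50)) blade pred [282 230] brown 286.86 226.97 1294
scene hole [297.5 178. ] [((282.5, 193.5), 9.0, (4, 6)), ((285.0, 189.0), 10.5, (5, 5)), ((297.5, 177.5), 57.5, (12, 10))] grip [299.8 158.9] (array([300.36363636, 159.75757576]), np.int32(33)) blade pred [294 201] brown 300.
[... 778 characters left out ...]
ole [283.5 204.4] [] grip [284.3 184.5] (array([284.26530612, 184.87755102]), np.int32(49)) blade pred [282 230] brown 286.48 226.88 1274
scene hole [297.5 178. ] [((286.5, 194.0), 15.0, (6, 7)), ((281.0, 190.5), 12.5, (5, 6)), ((286.0, 189.0), 15.5, (5, 7)), ((297.0, 177.5), 58.0, (11, 10))] grip [299.8 158.9] (array([300.38235294, 159.61764706]), np.int32(34)) blade pred [294 201] brown 300.4 189.68 292
d0 (np.float64(246.3517017828201), np.float64(186.257698541329), 617)
d5 (np.float64(245.92745376955904), np.float64(184.59459459459458), 703)
d6 (np.float64(245.76258992805757), np.float64(184.88776978417266), 695)
sideD (np.float64(245.85281385281385), np.float64(184.73160173160173), 693)
```

```bash
python3 -c "
from workcell import *
print(sign_off())"
```

```text
the job is handed in; nothing more can be done
None
```

The wet paddle hangs still from the rail by the red-grip hook, the dark paddle did not move, and I handed the job in at about 31 s; the first lift caught the rail at under 10 N, so I re-hung and regripped the hook.

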